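# Fit the grow lamp on the herb garden and set its dimmer

## Task

The lamp of the kitchen herb garden has been taken off and lies on the counter. Put it back: hook its two claws into the upper pair of slots of the upright so that the panel hangs over the herbs, and press it down until it is fully home and the spring catch has snapped in. Then roll the dimmer wheel on the sloping front of the tray two clicks up from off, rolling its edge up the slope, and leave it there; do not shift the herb pots or the other things on the counter.

Things in the scene. Friction and masses are not known exactly. Their poses are not given: they have to be found in the camera images.
- lamp_grip (a point): Where to grip the loose lamp (0.36 kg, lying flat, underside on the counter): its balance point, on a straight bar 14 mm wide and 36 mm tall, 22 mm above the underside. Lamp axes: z up, +y along the bar to the back plate with the claws, x across the bar. The bar is bare from 35 mm before this point to 30 mm behind it; there the panel (150 x 140 x 12 mm, underside level with the bar's) begins.
- lamp_claw (a point): On the lamp, lamp axes: middle of the back plate's rear face, at the underside of the upper claw's neck, 75 mm along +y from lamp_grip and 69 mm above the underside. Two like claws 45 mm apart, one under the other, point to +y: a neck 6 mm wide, 8 mm tall, 10 mm long, and at its end a lip, 5.5 mm thick, hanging 15 mm below the neck (4.5 mm gap to the plate). Plate 32 mm wide, 6 thick.
- lamp_shoulder (a point): On the lamp, lamp axes: centre of the flat shoulder on top of the back plate, the place to press; 86 mm above the underside, 32 mm (x) by 22 mm (y), this point 11 mm in front of the rear face. The hooked lamp needs a push of about 10 N downwards, best here, close to the upright.
- slot (a point): On the fixed herb garden: middle of the bottom edge of the uppermost slot, in the face of the upright, 284 mm above the counter. Garden axes: z up, +y into the upright's face, -x to the sloping front. Home: lamp_claw on this point, lamp axes along the garden's. Slots 12 mm wide, 30 mm tall in a 3 mm face; the second slot for the lower claw is 45 mm below; a lower, unused pair is 110 mm down.
- post_top (a point): Middle of the top edge of the upright's face, 323 mm above the counter; garden axes. The upright is an aluminium channel 36 mm wide. The claws enter with the lamp 15 to 22 mm above home, in +y until the plate meets the face; lowered, the lamp hangs hooked about 9 mm above home, its plate's lower edge on the spring catch; pressed on, it snaps home.
- catch (a joint): Sprung steel nose, 8 mm wide, standing 4 mm out of the upright's face, 65 to 57 mm below the slot point. Value in m: 0 out, about 0.004 while the back plate pushes it in; it springs back to 0 into a pocket of the plate when the lamp is home.
- wheel_top (a point): Crest of the knurled black thumbwheel (52 mm diameter, 16 mm wide, axle along garden y) in the tray's sloping front, 51 mm above the counter; garden axes. It stands 9 mm out of the slope, whose outward normal leans 35 degrees from vertical to the garden's -x. The hung lamp's panel is 164 mm above and reaches to within 2 mm of straight over the crest, so an upright tool cannot get there.
- dimmer (a joint): Thumbwheel angle, rad: 0 is off (stop; it starts there), then a click (detent) every 0.35: two clicks are 0.70; 1.05 is the last. It grows as the exposed rim is rolled up the slope (garden +x); one click is 9.1 mm along the rim. Each click takes about 3 N along the rim; let go between clicks, it falls to the nearer one.
- basil: White herb pot, 68 mm diameter, 66 mm tall, leaves up to 145 mm, loose in the tray, whose floor is 22 mm above the counter. Not to be shifted. Origin at the centre of its underside.
- thyme: The other herb pot, of the same size. Not to be shifted. Origin at the centre of its underside.
- mug: Blue mug, 82 mm diameter, 92 mm tall. Not to be shifted. Origin at the centre of its underside.
- seed_jar: Small glass jar, 68 mm diameter, 85 mm tall. Not to be shifted. Origin at the centre of its underside.
- watering_can: Small steel watering can, 90 mm diameter, 110 mm tall at its spout. Not to be shifted. Origin at the centre of its underside.
- saucer: Terracotta saucer, 110 mm diameter, 16 mm tall. Not to be shifted. Origin at the centre of its underside.

How it is judged:
By the outcome, as a careful person would: the job done as asked, in the order asked, and still so for the second after the job is handed in, with the robot touching nothing.
It also fails if it takes over 64 s, if anything falls off the work surface, if the arm or the gripper's body presses on something with over 40 N, if the wrist force passes 120 N, or if a joint passes its speed limit or range.

## Robot

A 6-joint arm with a two-finger parallel gripper is mounted at the origin on the work surface. World frame = base frame: x ahead of the robot, y to its left, z up, the work surface at z = 0. Lengths are in m, angles in degrees, forces in N, time in s.
With the tool pointing down it reaches from about 0.35 to 0.875 m from the base axis. Payload 4.2 kg.
Tool frame: the origin (TCP) lies midway between the tips of the shut fingers; the grasp point (between the pads) lies 19 mm behind it; z points along the fingers, y is the line along which they close (so a half turn about z gives the same grasp; the last joint's range is limited). The gripper opens to 87 mm and grips with 3 to 60 N. Pads are 19 mm wide; open, the fingers measure 117 mm over their backs; the gripper's body (75 mm by 190 mm) begins 51 mm behind the grasp point.
Start: joints at [85.692, 22.042, 0.453, 0, -68.411, -14.817], TCP at [0.205, 0.59, 0.223] pointing down, gripper open.
Joint ranges: [-179.83, 179.83], [-69.29, 118.12], [-61.27, 80.66], [-181.25, 117.63], [-171.15, -9.14], [-177.46, 177.46]. Speed limits (degrees/s): [159.86, 159.86, 180, 180, 180, 180].

## Interface

Orientations are given as a 3x3 rotation matrix whose columns are the frame's x, y, z axes.
In Python, from station import r, cams gives the robot as it stands.
- The arm moves only by the tool play_rows, never from a script. Its argument "commands" is text: rows parted by semicolons, each of 6 numbers parted by spaces: the shift along the world's x, y, z normalised to -1 to 1, where 1 is 30 mm, then the turn, a rotation vector about the world's x, y, z normalised to -1 to 1, where 1 is 0.15 rad. A call has 1 to 20 rows; each row shifts and turns the commanded pose from where the row before left it; what a row does not reach is not made up. A row lasts 1/10 s, in which the tool goes at most 50 mm and 8.59 degrees, less where a joint would pass 70% of its speed; a pose out of reach is approached as far as the arm can. A call with a number of a shift or a turn outside -1 to 1 is refused whole. A call with a gripper value outside its range is refused whole. "grip" is the finger opening in mm, from 0 to 87, set as the call begins (left out, the last holds). The fingers move at their own pace and stop on an object; the grip force is fixed at half the most. Time passes only in rows, so rows that do not move let the fingers close. It gives the time, the measured TCP pose, the force, the opening and the grip force at its end, in the units of the state.
- r.sense(): the state, without advancing time (a new reading comes with each control period).
- cams.capture(name): name is "side" or "top"; returns (picture, depth): 480x640x3 uint8, blue, green, red; 480x640 float32, m along the optical axis (not along the pixel's ray), 0 where there is no reading.
- cams.camera_info(name): a dict with "mtx" (3x3 intrinsics, pixels), "R" (3x3) and "t" (3): a world point X has camera coordinates R X + t. Camera axes: x right, y down, z forward; pixel columns grow to the right and rows downward; lengths in m; the calibration is good to about 2 mm. A picture is of the moment at which its call begins. camera_info takes no time and is no camera call.
- r.finish_job(): hands the job in; it is judged then, once.
The state is a dict: "time_s": time; "joints": joint angles; "joint_velocities": joint speeds; "effort": joint torques, N m; "tcp_pos": TCP position; "ee_rot": TCP orientation; "wrist_force": force on the tool from outside, world axes, zero at the start; "moment": the same for the moment, N m; "gripper_width": opening from 0.0 (shut) to 1.0 (fully open); "gripper_force": force on a finger pad.
Only numpy, scipy, OpenCV 4.12 (cv2) and the standard library are available. Lean on these libraries where they do the work, as an engineer would, in place of code of your own. Each camera call takes 0.05 s, during which the arm holds its last target. There are 200 camera calls.

## Working session

There is one attempt and no reset: what is moved stays moved. The work goes in short steps, Python scripts to look and compute and a tool call to move; the robot and the scene stay as the last step left them, time stands still between calls to the robot, and variables do not carry over. Pictures are saved under pics/ and viewed, at most 10 in all, crops included, and the job is handed in when it is done.

Besides the shell and the picture viewer there is one more tool, called after ">>>" as name(argument=value, ...), one argument or row to a line, values as JSON. play_rows: Moves the arm, as the interface text tells. Scaled input: -1 to 1 covers 30 mm each way for a shift and 0.15 rad each way for a turn. Its arguments: {"type":"object","properties":{"commands":{"type":"string"},"grip":{"type":"number"}},"required":["commands"]}

```bash
ls; mkdir -p pics
python3 - <<'E'
from station import r,cams
import cv2,numpy as np
for n in("top","side"):
    p,d=cams.capture(n); cv2.imwrite(f"pics/{n}0.png",p); np.save(f"{n}0.npy",d)
    i=cams.camera_info(n); print(n,i["mtx"],i["R"],i["t"],-i["R"].T@i["t"])
print(r.sense())
E
```

```text
pics
top [[582.71959497   0.         330.79701892]
 [  0.         582.71959497 246.28943547]
 [  0.           0.           1.        ]] [[ 1.66278905e-02 -9.99859491e-01  2.12396517e-03]
 [-9.84170672e-01 -1.67417672e-02 -1.76430729e-01]
 [ 1.76441498e-01  8.43326613e-04 -9.84310767e-01]] [0.06573515 0.57440653 1.24794594] [0.34403157 0.07429006 1.32956997]
side [[444.91284626   0.         320.71264694]
 [  0.         444.91284626 244.02975759]
 [  0.           0.           1.        ]] [[ 0.94967488 -0.31320453 -0.00453358]
 [-0.21642458 -0.64562553 -0.73234423]
 [ 0.22644653  0.6964701  -0.6809195 ]] [-0.5059672   0.34305933  0.94442134] [ 0.34088987 -0.59474459  0.89201859]
{'time_s': 0.1, 'joints': array([ 8.56907246e+01,  2.20850828e+01,  3.87105235e-01, -2.48160734e-02,
       -6.84108749e+01, -1.48170130e+01]), 'joint_velocities': array([ 0.0500762 , -0.07512991,  0.23560602,  0.14780153,  0.06103493,
       -0.07400281]), 'effort': array([-7.74198143e-04, -3.91692245e+01,  1.87934089e+01,  4.23197597e+00,
        1.34683284e-02, -7.30111719e-05]), 'tcp_pos': array([0.20458716, 0.58999384, 0.22158026]), 'ee_rot': array([[ 9.44746351e-01, -3.27801825e-01, -5.44349870e-04],
       [-3.27802263e-01, -9.44744517e-01, -1.86416850e-03],
       [ 9.68062811e-05,  1.93960550e-03, -9.99998114e-01]]), 'wrist_force': array([0.1006163 , 0.20845756, 0.14123826]), 'moment': array([-0.01177443, -0.01602084, -0.06576421]), 'gripper_force': 0.0, 'gripper_width': 0.9973018080074291}
```

View pics/top0.png

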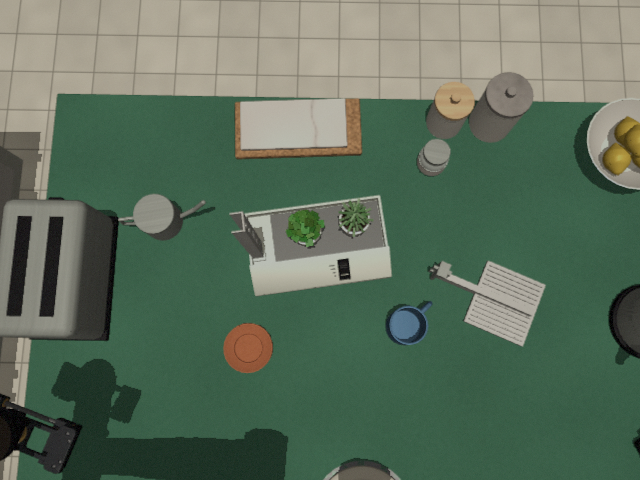

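View pics/side0.png

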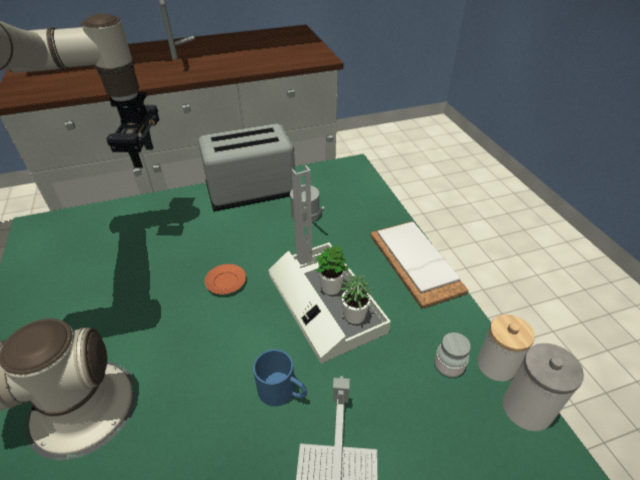

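The top view shows the garden at about (320,245), with the upright at its left end (250,235), the wheel at (344,268) and the lamp panel at (505,303). The lamp's claws are at (437,268). In the side view the post top is at (301,170) and the wheel at (311,314). I'll zoom in next.

Run:
```python
import cv2,numpy as np
t=cv2.imread("pics/top0.png");s=cv2.imread("pics/side0.png")
def c(p,u,v,w,h,W=400,H=300): return cv2.resize(p[v:v+h,u:u+w],(W,H),interpolation=cv2.INTER_CUBIC)
m=np.vstack([np.hstack([c(t,220,190,180,135),c(t,420,240,140,105)]),np.hstack([c(s,262,155,80,60),c(s,262,215,120,90)])])
cv2.imwrite("pics/m.png",m)
```

```text
(no output)
```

View pics/m.png

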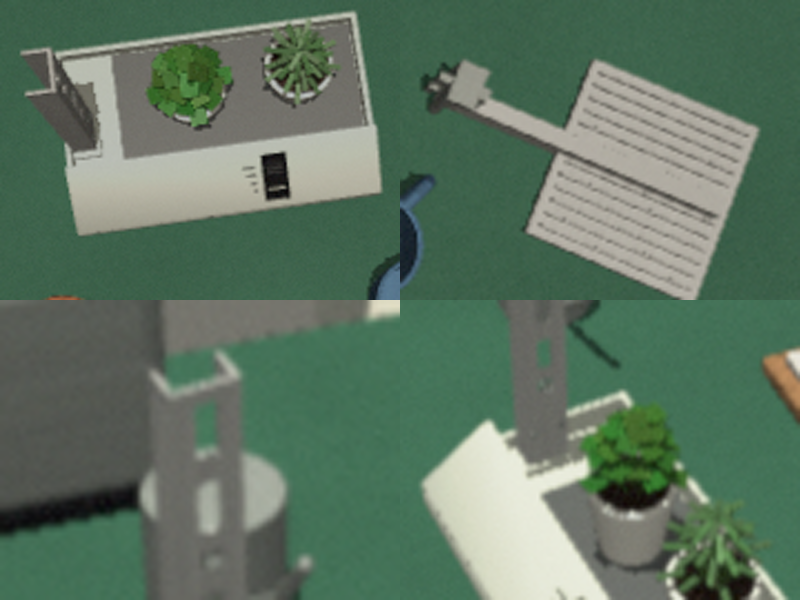

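The zoomed composite shows the channel's front web at top-view pixels of about (242.5,211.6) to (245.7,232.8). In the side view the face's top edge runs from (294.6,174) to (310,171). The panel and shoulder are clear in the top view.

```bash
cat > h.py <<'E'
import cv2,numpy as np
from station import r,cams
I={n:cams.camera_info(n) for n in("top","side")}
def ray(n,u,v):
    i=I[n]; d=i["R"].T@np.linalg.solve(i["mtx"],[u,v,1.]); return -i["R"].T@i["t"],d
def onz(n,u,v,z):
    c,d=ray(n,u,v); return c+d*(z-c[2])/d[2]
def tri(a,b):
    (c,d),(e,f)=ray("top",*a),ray("side",*b)
    s=np.linalg.lstsq(np.c_[d,-f],e-c,rcond=None)[0]; p,q=c+s[0]*d,e+s[1]*f; return (p+q)/2,np.linalg.norm(p-q)
def cloud(n,d):
    i=I[n]; v,u=np.mgrid[:480,:640]; c=np.linalg.solve(i["mtx"],np.array([u.ravel(),v.ravel(),np.ones(u.size)]))*d.ravel()
    return (i["R"].T@(c-i["t"][:,None])).T.reshape(480,640,3)
def proj(n,X):
    i=I[n]; p=i["mtx"]@(i["R"]@X+i["t"]); return p[:2]/p[2]
E
python3 - <<'E'
from h import *
np.set_printoptions(precision=4,suppress=True)
t=cv2.imread("pics/top0.png"); hsv=cv2.cvtColor(t,cv2.COLOR_BGR2HSV)
D=cloud("top",np.load("top0.npy")); S=cloud("side",np.load("side0.npy"))
m=((hsv[...,1]<70)&(hsv[...,2]>60)).astype(np.uint8); m[:,:425]=0;m[:,560:]=0;m[:240]=0;m[360:]=0
m=cv2.morphologyEx(m,cv2.MORPH_CLOSE,np.ones((3,3)))
p=cv2.morphologyEx(m,cv2.MORPH_OPEN,np.ones((21,21)))
pc=max(cv2.findContours(p,0,1)[0],key=cv2.contourArea)[:,0]
w=np.array([onz("top",u,v,.012)[:2] for u,v in pc],np.float32)
rc=cv2.minAreaRect(w); b=cv2.boxPoints(rc); print("panel",rc,b)
# shoulder by depth height
z=D[...,2]
k=(z>.075)&(z<.1)&(m>0); P=D[k]; print("shoulder",k.sum(),np.median(P,0),cv2.minAreaRect(P[:,:2].astype(np.float32)))
k=(z>.030)&(z<.042)&(m>0);P=D[k];print("bar",k.sum(),cv2.minAreaRect(P[:,:2].astype(np.float32)),np.median(z[k]))
# post face
for a in((242.5,211.6),(245.7,232.8)):print("post top cam",onz("top",*a,.323))
for a in((294.6,174),(310,171)):print("post side cam",onz("side",*a,.323))
q=S[150:270,285:325].reshape(-1,3);q=q[(q[:,2]>.1)&(q[:,2]<.32)&(abs(q[:,1]-.22)<.05)]
print(len(q),np.median(q,0)); 
for zz in np.arange(.1,.32,.03):
    g=q[abs(q[:,2]-zz)<.015]; print(zz,g.min(0)[:2],g.max(0)[:2],np.polyfit(g[:,0],g[:,1],1))
# wheel
k=(t.max(2)<45); k[:,:335]=0;k[:,355:]=0;k[:255]=0;k[285:]=0
c=np.argwhere(k); print("wheel px",c.min(0),c.max(0),c.mean(0), onz("top",c[:,1].mean(),c[:,0].mean(),.048), np.median(D[k],0),D[k].max(0))
# tray outer edge
k=(hsv[...,1]<60)&(hsv[...,2]>120)&(z>.02)&(z<.1);k[:,:225]=0;k[:,400:]=0;k[:190]=0;k[300:]=0
P=D[k];rt=cv2.minAreaRect(P[:,:2].astype(np.float32));print("tray",rt,cv2.boxPoints(rt))
E
```

```text
panel ((0.45971983671188354, -0.31537964940071106), (0.15233543515205383, 0.15435883402824402), 67.55807495117188) [[ 0.3593 -0.3563]
 [ 0.502  -0.4152]
 [ 0.5601 -0.2744]
 [ 0.4175 -0.2155]]
shoulder 188 [ 0.5195 -0.1667  0.0853] ((0.5209847688674927, -0.16645558178424835), (0.03952374309301376, 0.03246598318219185), 66.67757415771484)
bar 619 ((0.4772760570049286, -0.25936323404312134), (0.24575462937355042, 0.029525719583034515), 66.00192260742188) 0.03562607936397124
post top cam [0.5843 0.2327 0.323 ]
post top cam [0.5461 0.2254 0.323 ]
post side cam [0.547 0.227 0.323]
post side cam [0.5836 0.2274 0.323 ]
1085 [0.5585 0.2307 0.2207]
0.1 [0.5448 0.2236] [0.5834 0.2531] [-0.1517  0.3166]
0.13 [0.5446 0.2233] [0.5847 0.2491] [-0.1142  0.2963]
0.16 [0.5448 0.2246] [0.5844 0.2552] [-0.0895  0.2824]
0.19 [0.5447 0.2247] [0.5828 0.2513] [-0.1403  0.3109]
0.22 [0.5448 0.225 ] [0.583  0.2518] [-0.1445  0.3129]
0.25 [0.545  0.2236] [0.5837 0.2505] [-0.0945  0.285 ]
0.28 [0.5443 0.2247] [0.5843 0.2515] [-0.1344  0.3078]
0.31 [0.5451 0.2246] [0.5832 0.2573] [0.0092 0.2277]
wheel px [259 338] [278 349] [268.1739 343.6211] [0.5249 0.0461 0.048 ] [0.5242 0.0458 0.0517] [0.5441 0.0743 1.3296]
tray ((0.5795462131500244, 0.10641700774431229), (0.18659164011478424, 0.31071460247039795), 8.944425582885742) [[ 0.4632  0.2454]
 [ 0.5115 -0.0616]
 [ 0.6959 -0.0325]
 [ 0.6476  0.2744]]
```

Run:
```python
from h import *
np.set_printoptions(precision=4,suppress=True)
t=cv2.imread("pics/top0.png"); hsv=cv2.cvtColor(t,cv2.COLOR_BGR2HSV)
D=cloud("top",np.load("top0.npy")); S=cloud("side",np.load("side0.npy")); z=D[...,2]
# panel: top surface pixels by colour, robust edges in lamp frame
m=((hsv[...,1]<70)&(hsv[...,2]>60)&(z>-.01)&(z<.025)); m[:,:425]=0;m[:,560:]=0;m[:240]=0;m[360:]=0
v,u=np.nonzero(m); W=np.array([onz("top",a,b,.012)[:2] for a,b in zip(u,v)])
v2,u2=np.nonzero((z>.030)&(z<.04)&(np.arange(640)>425)&(np.arange(640)<560)&(np.arange(480)[:,None]>240)&(np.arange(480)[:,None]<360))
B=np.array([onz("top",a,b,.036)[:2] for a,b in zip(u2,v2)])
l=cv2.fitLine(B.astype(np.float32),cv2.DIST_HUBER,0,.002,.001).ravel(); a=np.arctan2(l[1],l[0]); print("bar yaw",np.degrees(a)%180,"pt",l[2:])
for yaw in (65,66,67,68,69,70):
    y=np.array([np.cos(np.radians(yaw)),np.sin(np.radians(yaw))]);x=np.array([y[1],-y[0]])
    px,py=W@x,W@y
    # edge sharpness: histogram extents
    h,e=np.histogram(px,np.arange(px.min()-.004,px.max()+.004,.002));g=e[:-1][h>h.max()*.5]
    h2,e2=np.histogram(py,np.arange(py.min()-.004,py.max()+.004,.002));g2=e2[:-1][h2>h2.max()*.5]
    print(yaw,"x",g[0],g[-1]+.002,"y",g2[0],g2[-1]+.002,"std edge",np.abs(np.diff(h)).max(),np.abs(np.diff(h2)).max(),"bar x",np.median(B@x),(B@x).std(),"sh",np.array([.5195,-.1667])@x,np.array([.5195,-.1667])@y)
# face
q=S[150:270,285:325].reshape(-1,3);q=q[(q[:,2]>.1)&(q[:,2]<.315)&(q[:,1]<.24)&(q[:,1]>.21)]
l=cv2.fitLine(q[:,:2].astype(np.float32),cv2.DIST_HUBER,0,.001,.001).ravel();print("face",len(q),np.degrees(np.arctan2(l[1],l[0])),l[2:])
l=np.polyfit(q[:,0],q[:,1],1)
for _ in range(8):
    k=abs(q[:,1]-np.polyval(l,q[:,0]))<.0025; l=np.polyfit(q[k,0],q[k,1],1)
print(k.sum(),np.degrees(np.arctan(l[0])),"y at .565",np.polyval(l,.565), q[k].min(0),q[k].max(0))
# top-cam top edge
P=D[(abs(z-.323)<.006)];P=P[(abs(P[:,1]-.23)<.08)&(abs(P[:,0]-.56)<.05)];print("posttop",len(P),cv2.minAreaRect(P[:,:2].astype(np.float32)),P.min(0),P.max(0))
# objects: max heights
for n,A in(("t",D),("s",S)):
  for nm,zz,cx,cy in(("mug",.085,.42,-.07),("jar",.08,.69,-.12),("basil",.12,.6,.11),("thyme",.12,.6,.03)):
    k=(A[...,2]>zz)&(abs(A[...,0]-cx)<.08)&(abs(A[...,1]-cy)<.06); 
    if k.sum(): print(n,nm,np.median(A[k],0),A[k].min(0),A[k].max(0))
```

```text
bar yaw 67.593605 pt [ 0.4746 -0.276 ]
65 x 0.4745791619367632 0.6245791619367633 y -0.16868162932525618 -0.024681629325256055 std edge 24 20 bar x 0.5470111956607103 0.006240665527534136 sh 0.5412773595977142 0.06846867887528382
66 x 0.47184538399703635 0.6238453839970365 y -0.1770079650658988 -0.033007965065898676 std edge 38 36 bar x 0.5458846948307859 0.005780641147502436 sh 0.542389863646067 0.059011658288856635
67 x 0.4689684866018496 0.6229684866018497 y -0.1872797732462933 -0.043279773246293174 std edge 64 47 bar x 0.5446722335049777 0.0054963520631675054 sh 0.5433371504877047 0.049536662179655896
68 x 0.46671067079561773 0.6207106707956178 y -0.19710926952101493 -0.0531092695210148 std edge 45 38 bar x 0.543514338031222 0.005415905642817384 sh 0.5441189315698786 0.0400465767232828
69 x 0.4654200314625257 0.6174200314625258 y -0.2057788015701933 -0.061778801570193165 std edge 30 24 bar x 0.5420194638610788 0.005548272288971563 sh 0.5447349687544979 0.0305442926917
70 x 0.46398822989859945 0.6159882298985996 y -0.2143850421836151 -0.07238504218361497 std edge 22 19 bar x 0.540
[... 324 characters left out ...]
918) [0.5464 0.2283 0.3172] [0.584  0.2572 0.3276]
t mug [ 0.4002 -0.0898  0.0909] [ 0.3605 -0.1299  0.0851] [ 0.4404 -0.0499  0.0987]
t jar [ 0.7647 -0.1566  0.0848] [ 0.757  -0.1795  0.0803] [ 0.7698 -0.1343  0.0924]
t basil [0.6011 0.1292 0.1395] [0.5687 0.0502 0.12  ] [0.6495 0.167  0.1665]
t thyme [0.6266 0.0262 0.1411] [ 0.594  -0.0067  0.12  ] [0.6621 0.0544 0.1585]
s mug [ 0.3991 -0.0862  0.0902] [ 0.3586 -0.13    0.0853] [ 0.4396 -0.0508  0.0942]
s jar [ 0.7638 -0.1599  0.0836] [ 0.7549 -0.1794  0.08  ] [ 0.7698 -0.1358  0.0879]
s basil [0.6012 0.1175 0.1389] [0.5722 0.05   0.12  ] [0.634  0.1525 0.1628]
s thyme [0.6242 0.0188 0.138 ] [ 0.5953 -0.0076  0.12  ] [0.6584 0.0885 0.1556]
```

>>> play_rows(
  commands=".32 -.9 0 0 0 -.36;.32 -.9 0 0 0 -.36;.32 -.9 0 0 0 -.36;.32 -.9 0 0 0 -.36;.32 -.9 0 0 0 -.36;.32 -.9 0 0 0 -.36;.32 -.9 0 0 0 -.36;.32 -.9 0 0 0 -.36;.32 -.9 0 0 0 -.36;.32 -.9 0 0 0 -.36;.32 -.9 0 0 0 -.36;.32 -.9 0 0 0 -.36;.32 -.9 0 0 0 -.36;.32 -.9 0 0 0 -.36;.32 -.9 0 0 0 -.36;.32 -.9 0 0 0 -.36;.32 -.9 0 0 0 -.36;.32 -.9 0 0 0 -.36;.32 -.9 0 0 0 -.36;.32 -.9 0 0 0 -.36",
  grip=87,
)

```text
time_s: 2.1
tcp_pos: [0.3966, 0.0492, 0.2224]
ee_rot: [[0.154, -0.988, -0.0], [-0.988, -0.154, 0.0], [-0.0, 0.0, -1.0]]
wrist_force: [0.5, -0.2, 0.2]
gripper_width: 1.0
gripper_force: 0.0
```

>>> play_rows(
  commands=".32 -.9 0 0 0 -.36;.32 -.9 0 0 0 -.36;.32 -.9 0 0 0 -.36;.32 -.9 0 0 0 -.36;.32 -.9 0 0 0 -.36;.32 -.9 0 0 0 -.36;.32 -.9 0 0 0 -.36;.32 -.9 0 0 0 -.36;.32 -.9 0 0 0 -.36;.32 -.9 0 0 0 -.36;0 0 0 0 0 0;0 0 0 0 0 0;0 0 0 0 0 0",
)

```text
time_s: 3.4
tcp_pos: [0.4923, -0.2189, 0.2223]
ee_rot: [[-0.373, -0.928, -0.001], [-0.928, 0.373, 0.0], [-0.0, 0.001, -1.0]]
wrist_force: [0.3, -0.0, 0.0]
gripper_width: 0.998
gripper_force: 0.0
```

>>> play_rows(
  commands=".1 -.2 -1 0 0 -.07;0 0 -1 0 0 0;0 0 -1 0 0 0;0 0 -1 0 0 0;0 0 -1 0 0 0;0 0 -1 0 0 0;0 0 -.6 0 0 0;0 0 -.4 0 0 0;0 0 -.23 0 0 0;0 0 0 0 0 0;0 0 0 0 0 0",
)

```text
time_s: 4.5
tcp_pos: [0.4965, -0.2255, 0.0065]
ee_rot: [[-0.383, -0.924, 0.002], [-0.924, 0.383, -0.0], [-0.0, -0.002, -1.0]]
wrist_force: [-0.2, 1.1, -0.1]
gripper_width: 0.998
gripper_force: 0.0
```

>>> play_rows(
  commands="0 0 0 0 0 0;0 0 0 0 0 0;0 0 0 0 0 0;0 0 0 0 0 0;0 0 0 0 0 0;0 0 0 0 0 0;0 0 0 0 0 0;0 0 0 0 0 0",
  grip=0,
)

```text
time_s: 5.3
tcp_pos: [0.4957, -0.2255, 0.0056]
ee_rot: [[-0.383, -0.924, -0.0], [-0.924, 0.383, 0.0], [0.0, 0.0, -1.0]]
wrist_force: [-0.2, 0.1, 0.3]
gripper_width: 0.353
gripper_force: 0.0
```

>>> play_rows(
  commands="0 0 0 0 0 0;0 0 0 0 0 0;0 0 0 0 0 0;0 0 0 0 0 0;0 0 0 0 0 0",
)

```text
time_s: 5.8
tcp_pos: [0.4958, -0.2255, 0.0056]
ee_rot: [[-0.383, -0.924, 0.0], [-0.924, 0.383, -0.0], [0.0, -0.0, -1.0]]
wrist_force: [0.0, 0.2, 0.1]
gripper_width: 0.158
gripper_force: 30.0
```

>>> play_rows(
  commands="0 0 .2 0 0 0;0 0 .5 0 0 0;0 0 1 0 0 0;0 0 1 0 0 0;0 0 1 0 0 0;0 0 1 0 0 0;0 0 1 0 0 0;0 0 1 0 0 0;0 0 1 0 0 0;0 0 1 0 0 0;0 0 .5 0 0 0;0 0 0 0 0 0;0 0 0 0 0 0",
)

```text
time_s: 7.1
tcp_pos: [0.4948, -0.225, 0.2805]
ee_rot: [[-0.384, -0.923, -0.002], [-0.923, 0.384, 0.002], [-0.001, 0.002, -1.0]]
wrist_force: [-0.4, 0.8, -4.2]
gripper_width: 0.158
gripper_force: 30.0
```

Run:
```python
from h import *
print(r.sense())
for n in("top","side"):
    p,d=cams.capture(n); cv2.imwrite(f"pics/{n}1.png",p); np.save(f"{n}1.npy",d)
a=cv2.imread("pics/top1.png")[180:420,370:620];b=cv2.imread("pics/side1.png")[240:480,220:470]
cv2.imwrite("pics/m1.png",cv2.resize(np.hstack([a,b]),(800,384)))
```

```text
{'time_s': 7.1, 'joints': array([ -7.39732131,  12.03535989,  -5.33738961,  -0.07705179,
       -72.74718702, -15.1488948 ]), 'joint_velocities': array([ 0.01893849,  0.97332334, -1.26478214, -0.05862959,  0.0381523 ,
       -0.04159077]), 'effort': array([-8.76940903e-03, -3.34260750e+01,  2.14051813e+01,  5.03258809e+00,
        4.27987170e-02,  1.38299361e-03]), 'tcp_pos': array([ 0.49479489, -0.22498322,  0.28047286]), 'ee_rot': array([[-3.83798772e-01, -9.23414779e-01, -1.91025567e-03],
       [-9.23416495e-01,  3.83796294e-01,  1.54308476e-03],
       [-6.91758229e-04,  2.35619563e-03, -9.99996985e-01]]), 'wrist_force': array([-0.44963815,  0.78335425, -4.21377769]), 'moment': array([ 0.12099703, -0.00930479,  0.01004687]), 'gripper_force': 29.99931434635073, 'gripper_width': 0.1580119536939583}
```

View pics/m1.png

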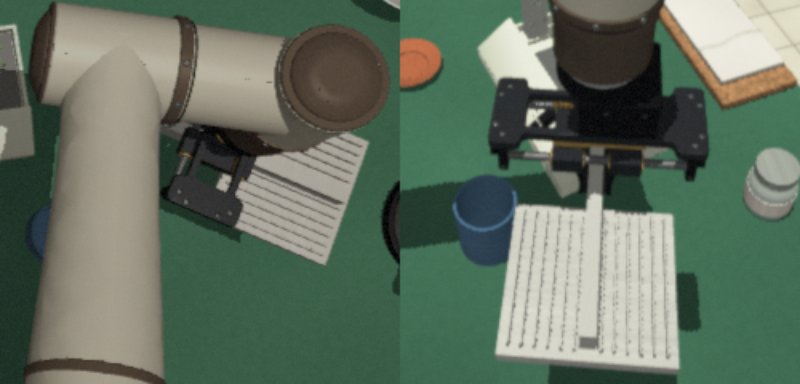

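The lamp is held level. In the right half the panel runs from (520,208) to (680,365), with the bar straight between the fingers. Next I'll measure its pose in the hand by depth.

Run:
```python
from h import *
np.set_printoptions(precision=4,suppress=True)
T=np.array([.4948,-.225,.2805]); yw=np.radians(67.5); y=np.array([np.cos(yw),np.sin(yw),0]);x=np.array([y[1],-y[0],0])
for n in("side","top"):
    C=cloud(n,np.load(n+"1.npy"))-T; L=np.stack([C@x,C@y,C[...,2]],-1)
    img=cv2.cvtColor(cv2.imread(f"pics/{n}1.png"),cv2.COLOR_BGR2HSV)
    k=(abs(L[...,0])<.09)&(L[...,1]<-.035)&(L[...,1]>-.2)&(abs(L[...,2])<.05)&(img[...,2]>90)
    P=L[k]; b=P[P[:,2]>.02]; p=P[abs(P[:,2]-.009)<.008]
    A=np.c_[p[:,:2],np.ones(len(p))]; co=np.linalg.lstsq(A,p[:,2],rcond=None)[0]
    print(n,len(p),"plane slope x,y,z0",co,"z mean",p[:,2].mean(),"y range",np.percentile(p[:,1],[.5,99.5]),"x range",np.percentile(p[:,0],[1,99]))
    print(" rect",cv2.minAreaRect(p[:,:2].astype(np.float32)))
    bb=b[(abs(b[:,0])<.015)]; 
    if len(bb): print(" bar x mean",bb[:,0].mean(),"slope",np.polyfit(bb[:,1],bb[:,0],1),"z",bb[:,2].mean(),np.polyfit(bb[:,1],bb[:,2],1))
```

```text
side 9276 plane slope x,y,z0 [-0.0041  0.0024  0.0064] z mean 0.006115970809741376 y range [-0.1725 -0.036 ] x range [-0.0741  0.0732]
 rect ((-0.0004257112741470337, -0.10423344373703003), (0.13846531510353088, 0.15020807087421417), 89.89803314208984)
 bar x mean -0.0002825435972408408 slope [ 0.0021 -0.0001] z 0.02876125650886578 [0.0059 0.0294]
top 3595 plane slope x,y,z0 [0.002  0.009  0.0088] z mean 0.007701687274034115 y range [-0.1709 -0.0378] x range [-0.0741  0.0708]
 rect ((0.0001748800277709961, -0.10364777594804764), (0.1366560012102127, 0.1504426747560501), 89.90708923339844)
 bar x mean 2.4493230108441156e-05 slope [-0.0038 -0.0004] z 0.029983930607915422 [0.0081 0.0309]
```

>>> play_rows(
  commands=".1 .3 0 0 0 .1;.2 .7 0 0 0 .25;.2 .75 0 0 0 .26;.2 .75 0 0 0 .26;.2 .75 0 0 0 .26;.2 .75 0 0 0 .26;.2 .75 0 0 0 .26;.2 .75 -.2 0 0 .26;.2 .75 -.2 0 0 .26;.2 .75 -.2 0 0 .26;.2 .75 -.2 0 0 .26;.2 .75 -.2 0 0 .26;.2 .75 -.2 0 0 .26;.2 .75 -.18 0 0 .26;.2 .75 0 0 0 .21;.2 .75 0 0 0 .2;0 .2 0 0 0 0;0 0 0 0 0 0;0 0 0 0 0 0;0 0 0 0 0 0",
)

```text
time_s: 9.2
tcp_pos: [0.5884, 0.1247, 0.2402]
ee_rot: [[0.187, -0.982, -0.0], [-0.982, -0.187, -0.0], [0.0, 0.001, -1.0]]
wrist_force: [-0.8, -0.8, -3.1]
gripper_width: 0.163
gripper_force: 30.0
```

```bash
cat > meas.py <<'E'
from h import *
import sys
np.set_printoptions(precision=4,suppress=True)
k=sys.argv[1]
s=r.sense();T=s["tcp_pos"];R=s["ee_rot"];print(T,R[:,0],R[:,2],"F",s["wrist_force"],"M",s["moment"],s["time_s"])
yw=np.radians(98.9); y=np.array([np.cos(yw),np.sin(yw)]);x=np.array([y[1],-y[0]])
H=np.array([.5655,.2297])
print("claw from slot: x,y",[(T[:2]+.0735*-R[:2,0]-H)@a for a in(x,y)],"z above home",T[2]-.2206,"yaw",np.degrees(np.arctan2(-R[1,0],-R[0,0])))
for n in("top","side"):
    p,d=cams.capture(n); cv2.imwrite(f"pics/{n}{k}.png",p); np.save(f"{n}{k}.npy",d)
E
python3 meas.py 2
python3 - <<'E'
from h import *
a=cv2.imread("pics/top2.png")[160:310,200:400];b=cv2.imread("pics/side2.png")[130:330,230:430]
cv2.imwrite("pics/m2.png",np.hstack([cv2.resize(a,(400,300),interpolation=2),cv2.resize(b,(400,400),interpolation=2)[:300]]))
E
```

```text
[0.5884 0.1247 0.2402] [ 0.1865 -0.9824  0.0002] [-0.0005 -0.0003 -1.    ] F [-0.824  -0.7665 -3.1287] M [ 0.019  -0.0744 -0.012 ] 9.2
claw from slot: x,y [np.float64(0.004034216759215618), np.float64(-0.033781649185842914)] z above home 0.019575329447182044 yaw 100.75056534292186
```

View pics/m2.png

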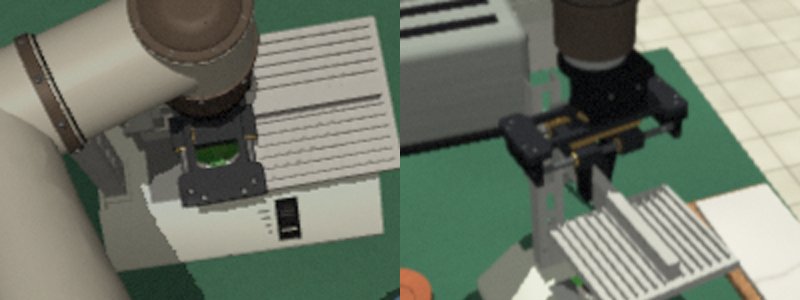

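The left half shows the panel past the gripper over the garden, and the wheel at about (288,218) is still uncovered. The plate sits some 34 mm short of the post. I'll correct the yaw and lateral offset.

>>> play_rows(
  commands="-.1 -.02 -.03 0 0 -.11;-.11 -.02 0 0 0 -.105;0 0 0 0 0 0;0 0 0 0 0 0",
)

```text
time_s: 9.7
tcp_pos: [0.5824, 0.1242, 0.2396]
ee_rot: [[0.156, -0.988, 0.0], [-0.988, -0.156, 0.0], [-0.0, -0.0, -1.0]]
wrist_force: [0.2, -0.1, -2.6]
gripper_width: 0.16
gripper_force: 30.0
```

```bash
python3 meas.py 3
python3 - <<'E'
from h import *
np.set_printoptions(precision=4,suppress=True)
T=r.sense()["tcp_pos"]; yw=np.radians(98.9); y=np.array([np.cos(yw),np.sin(yw),0]);x=np.array([y[1],-y[0],0])
for n in("side","top"):
    C=cloud(n,np.load(n+"3.npy"))-T; L=np.stack([C@x,C@y,C[...,2]],-1)
    img=cv2.cvtColor(cv2.imread(f"pics/{n}3.png"),cv2.COLOR_BGR2HSV)
    k=(abs(L[...,0])<.09)&(L[...,1]<-.035)&(L[...,1]>-.2)&(abs(L[...,2]-.006)<.01)&(img[...,2]>90)
    p=L[k]
    A=np.c_[p[:,:2],np.ones(len(p))]; co=np.linalg.lstsq(A,p[:,2],rcond=None)[0]
    print(n,len(p),co,"yr",np.percentile(p[:,1],[.5,99.5]),"xr",np.percentile(p[:,0],[1,99]),cv2.minAreaRect(p[:,:2].astype(np.float32)))
    # post in lamp frame, sections visible
    q=L[(abs(L[...,0])<.04)&(L[...,1]>.075)&(L[...,1]<.125)&(L[...,2]>-.13)&(L[...,2]<.08)]
    q=q[q[:,1]<np.percentile(q[:,1],50)+.004]
    for zz in(-.1,-.06,-.03,.0,.03,.06):
        g=q[abs(q[:,2]-zz)<.015]
        if len(g)>10: print("  post",zz,len(g),g[:,0].min(),g[:,0].max(),np.median(g[:,1]))
E
```

```text
[0.5824 0.1242 0.2396] [ 0.1556 -0.9878 -0.0001] [ 0.0004  0.0001 -1.    ] F [ 0.2201 -0.1019 -2.6284] M [ 0.0656 -0.0596  0.0295] 9.7
claw from slot: x,y [np.float64(0.000274173832582013), np.float64(-0.03334088101553987)] z above home 0.018971799834825415 yaw 98.9495278248413
side 3197 [0.0097 0.0166 0.009 ] yr [-0.1735 -0.0365] xr [-0.0759  0.0727] ((-0.0009239017963409424, -0.10487993061542511), (0.15170367062091827, 0.13942988216876984), 0.00017562948050908744)
  post -0.1 93 -0.018161799077912613 0.019229487353282965 0.10667952827101569
  post -0.06 95 -0.018519796725990193 0.016464184904780098 0.10689367767961455
  post -0.03 20 -0.018114625602721784 -0.0018839868704471237 0.10660558880850265
  post 0.06 97 -0.018539069455203845 0.017235376127479243 0.10690557878741204
top 4520 [0.0041 0.0031 0.0081] yr [-0.1708 -0.0388] xr [-0.0742  0.0737] ((0.0006207525730133057, -0.10367144644260406), (0.13673286139965057, 0.15230229496955872), 89.7039566040039)
  post -0.1 35 -0.01690914930552707 0.019199884264399336 0.10773344804126282
  post -0.06 28 -0.01682714073133917 0.015605683907830856 0.10792865222664938
  post -0.03 27 -0.017092151432390533 0.004477380803245615 0.10755485100082796
  post 0.0 29 -0.0171645273463912 0.0009993764700390148 0.10767906428866565
  post 0.03 32 -0.01712916303450831 0.003152739159403974 0.10743014484524645
```

>>> play_rows(
  commands="-.05 .33 0 0 0 0;-.05 .33 0 0 0 0;-.026 .165 0 0 0 0;-.026 .165 0 0 0 0;-.01 .07 0 0 0 0;0 0 0 0 0 0",
)

```text
time_s: 10.4
tcp_pos: [0.5775, 0.1565, 0.2393]
ee_rot: [[0.156, -0.988, -0.0], [-0.988, -0.156, -0.0], [0.0, 0.0, -1.0]]
wrist_force: [0.1, -0.9, -3.1]
gripper_width: 0.157
gripper_force: 30.0
```

>>> play_rows(
  commands="0 0 0 0 0 0;0 0 0 0 0 0",
)

```text
time_s: 10.6
tcp_pos: [0.5776, 0.1558, 0.2394]
ee_rot: [[0.155, -0.988, -0.0], [-0.988, -0.155, -0.0], [0.0, 0.0, -1.0]]
wrist_force: [-0.3, 0.2, -2.9]
gripper_width: 0.152
gripper_force: 30.0
```

>>> play_rows(
  commands="-.005 .035 0 0 0 0;-.005 .035 0 0 0 0;0 0 0 0 0 0;0 0 0 0 0 0",
)

```text
time_s: 11.0
tcp_pos: [0.5773, 0.1579, 0.2394]
ee_rot: [[0.155, -0.988, -0.0], [-0.988, -0.155, -0.0], [0.0, 0.0, -1.0]]
wrist_force: [0.7, -2.7, -3.3]
gripper_width: 0.157
gripper_force: 30.0
```

>>> play_rows(
  commands="0 0 -.07 0 0 0;0 0 -.07 0 0 0;0 0 -.06 0 0 0;0 0 0 0 0 0;0 0 0 0 0 0",
)

```text
time_s: 11.5
tcp_pos: [0.5771, 0.1579, 0.2329]
ee_rot: [[0.155, -0.988, -0.001], [-0.988, -0.155, -0.001], [0.001, 0.001, -1.0]]
wrist_force: [0.6, -3.5, -4.1]
gripper_width: 0.158
gripper_force: 30.0
```

>>> play_rows(
  commands="0 0 -.04 0 0 0;0 0 -.04 0 0 0;0 0 -.04 0 0 0;0 0 0 0 0 0;0 0 0 0 0 0",
)

```text
time_s: 12.0
tcp_pos: [0.5777, 0.1579, 0.2307]
ee_rot: [[0.156, -0.988, 0.002], [-0.988, -0.156, -0.0], [0.0, -0.002, -1.0]]
wrist_force: [-0.4, -4.8, 2.3]
gripper_width: 0.157
gripper_force: 30.0
```

>>> play_rows(
  commands=".01 -.06 0 0 0 0;.01 -.06 0 0 0 0;0 0 0 0 0 0;0 0 0 0 0 0",
)

```text
time_s: 12.4
tcp_pos: [0.5779, 0.1564, 0.2294]
ee_rot: [[0.156, -0.988, 0.0], [-0.988, -0.156, 0.003], [-0.002, -0.001, -1.0]]
wrist_force: [-0.7, 6.4, -1.7]
gripper_width: 0.162
gripper_force: 30.0
```

>>> play_rows(
  commands="-.005 .04 0 0 0 0;0 0 0 0 0 0;0 0 0 0 0 0;0 0 0 0 0 0",
)

```text
time_s: 12.8
tcp_pos: [0.5777, 0.1563, 0.2295]
ee_rot: [[0.156, -0.988, -0.0], [-0.988, -0.156, 0.001], [-0.001, -0.0, -1.0]]
wrist_force: [0.2, 4.7, -2.1]
gripper_width: 0.157
gripper_force: 30.0
```

>>> play_rows(
  commands="0 0 0 0 0 0;0 0 0 0 0 0;0 0 0 0 0 0;0 0 0 0 0 0;0 0 0 0 0 0;0 0 0 0 0 0",
  grip=44,
)

```text
time_s: 13.4
tcp_pos: [0.5777, 0.1556, 0.2299]
ee_rot: [[0.156, -0.988, 0.0], [-0.988, -0.156, -0.0], [0.0, -0.0, -1.0]]
wrist_force: [0.1, 0.0, -0.5]
gripper_width: 0.499
gripper_force: 0.0
```

>>> play_rows(
  commands="0 0 .3 0 0 0;0 0 1 0 0 0;0 0 1 0 0 0;0 0 1 0 0 0;0 0 .7 0 0 0;0 0 0 0 0 0;0 0 0 0 0 0",
)

```text
time_s: 14.1
tcp_pos: [0.5776, 0.1559, 0.3502]
ee_rot: [[0.156, -0.988, 0.001], [-0.988, -0.156, 0.001], [-0.001, -0.001, -1.0]]
wrist_force: [-0.2, -0.5, -0.1]
gripper_width: 0.505
gripper_force: 0.0
```

```bash
python3 meas.py 4
python3 - <<'E'
from h import *
np.set_printoptions(precision=4,suppress=True)
T=np.array([.5655,.2297,.284]); yw=np.radians(98.9); y=np.array([np.cos(yw),np.sin(yw),0]);x=np.array([y[1],-y[0],0])
for n in("side","top"):
    C=cloud(n,np.load(n+"4.npy"))-T; L=np.stack([C@x,C@y,C[...,2]],-1)
    img=cv2.cvtColor(cv2.imread(f"pics/{n}4.png"),cv2.COLOR_BGR2HSV)
    k=(abs(L[...,0])<.09)&(L[...,1]<-.11)&(L[...,1]>-.27)&(abs(L[...,2]+.05)<.015)&(img[...,2]>90)
    p=L[k]
    A=np.c_[p[:,:2],np.ones(len(p))]; co=np.linalg.lstsq(A,p[:,2],rcond=None)[0]
    print(n,len(p),co,"z mean (home -.057)",np.median(p[:,2]),"yr",np.percentile(p[:,1],[.5,99.5]),"xr",np.percentile(p[:,0],[1,99]))
E
```

```text
[0.5776 0.1559 0.3502] [ 0.1556 -0.9878 -0.0008] [ 0.0006  0.0009 -1.    ] F [-0.2372 -0.5254 -0.1245] M [ 0.1309  0.0126 -0.0025] 14.1
claw from slot: x,y [np.float64(0.0004630004991184146), np.float64(-0.0012884459544901404)] z above home 0.12958021016182672 yaw 98.95229503167508
side 3126 [ 0.0106  0.0286 -0.0435] z mean (home -.057) -0.049823186329783 yr [-0.2485 -0.1115] xr [-0.0805  0.0684]
top 4727 [ 0.0064  0.0088 -0.0464] z mean (home -.057) -0.04868943888348409 yr [-0.2452 -0.1113] xr [-0.0787  0.0697]
```

>>> play_rows(
  commands="-.08 .5 0 0 0 0;-.08 .5 0 0 0 0;-.08 .5 0 0 0 0;-.09 .5 0 0 0 0;0 0 0 0 0 0;0 0 0 0 0 0;0 0 0 0 0 0;0 0 0 0 0 0",
  grip=0,
)

```text
time_s: 15.0
tcp_pos: [0.5679, 0.2154, 0.3499]
ee_rot: [[0.155, -0.988, 0.0], [-0.988, -0.155, 0.0], [-0.0, -0.0, -1.0]]
wrist_force: [0.8, 0.1, -0.3]
gripper_width: 0.006
gripper_force: 0.0
```

>>> play_rows(
  commands="0 0 -.3 0 0 0;0 0 -.4 0 0 0;0 0 -.3 0 0 0;0 0 -.2 0 0 0;0 0 -.1 0 0 0;0 0 0 0 0 0;0 0 0 0 0 0",
)

```text
time_s: 15.7
tcp_pos: [0.568, 0.2159, 0.311]
ee_rot: [[0.156, -0.988, 0.001], [-0.988, -0.156, 0.0], [-0.0, -0.001, -1.0]]
wrist_force: [0.2, 0.2, 1.0]
gripper_width: 0.005
gripper_force: 0.0
```

>>> play_rows(
  commands="0 0 -.05 0 0 0;0 0 -.05 0 0 0;0 0 0 0 0 0",
)

```text
time_s: 16.0
tcp_pos: [0.5683, 0.216, 0.309]
ee_rot: [[0.156, -0.988, 0.002], [-0.988, -0.156, 0.001], [-0.001, -0.003, -1.0]]
wrist_force: [-0.8, 0.9, 3.8]
gripper_width: 0.004
gripper_force: 2.1
```

>>> play_rows(
  commands="0 0 -.05 0 0 0;0 0 -.05 0 0 0;0 0 0 0 0 0",
)

```text
time_s: 16.3
tcp_pos: [0.5679, 0.2159, 0.3053]
ee_rot: [[0.156, -0.988, 0.001], [-0.988, -0.156, 0.001], [-0.001, -0.001, -1.0]]
wrist_force: [-0.1, -0.3, 0.1]
gripper_width: 0.003
gripper_force: 0.0
```

>>> play_rows(
  commands="0 0 -.05 0 0 0;0 0 -.05 0 0 0;0 0 0 0 0 0",
)

```text
time_s: 16.6
tcp_pos: [0.5676, 0.2157, 0.3012]
ee_rot: [[0.156, -0.988, -0.001], [-0.988, -0.156, -0.0], [0.0, 0.001, -1.0]]
wrist_force: [-1.6, -0.6, 0.7]
gripper_width: 0.004
gripper_force: 0.3
```

>>> play_rows(
  commands="0 0 -.05 0 0 0;0 0 -.05 0 0 0;0 0 0 0 0 0",
)

```text
time_s: 16.9
tcp_pos: [0.5681, 0.2157, 0.301]
ee_rot: [[0.156, -0.988, 0.003], [-0.988, -0.156, 0.0], [-0.0, -0.003, -1.0]]
wrist_force: [-3.1, -1.2, 7.5]
gripper_width: 0.003
gripper_force: 3.9
```

>>> play_rows(
  commands="0 0 -.06 0 0 0;0 0 -.06 0 0 0;0 0 0 0 0 0;0 0 0 0 0 0",
)

```text
time_s: 17.3
tcp_pos: [0.5688, 0.2158, 0.3007]
ee_rot: [[0.157, -0.988, 0.007], [-0.988, -0.157, 0.002], [-0.001, -0.007, -1.0]]
wrist_force: [-5.2, -0.8, 15.6]
gripper_width: 0.007
gripper_force: 8.0
```

>>> play_rows(
  commands="0 0 .3 0 0 0;0 0 .5 0 0 0;0 0 .7 0 0 0;0 0 .7 0 0 0;0 0 0 0 0 0;0 0 0 0 0 0",
)

```text
time_s: 17.9
tcp_pos: [0.5676, 0.2159, 0.3603]
ee_rot: [[0.155, -0.988, -0.001], [-0.988, -0.155, 0.0], [-0.0, 0.001, -1.0]]
wrist_force: [0.3, -0.2, -0.5]
gripper_width: 0.0
gripper_force: 0.0
```

```bash
python3 meas.py 5
python3 - <<'E'
from h import *
np.set_printoptions(precision=4,suppress=True)
T=np.array([.5655,.2297,.284]); yw=np.radians(98.9); y=np.array([np.cos(yw),np.sin(yw),0]);x=np.array([y[1],-y[0],0])
for n in("side","top"):
    C=cloud(n,np.load(n+"5.npy"))-T; L=np.stack([C@x,C@y,C[...,2]],-1)
    img=cv2.cvtColor(cv2.imread(f"pics/{n}5.png"),cv2.COLOR_BGR2HSV)
    k=(abs(L[...,0])<.09)&(L[...,1]<-.11)&(L[...,1]>-.27)&(abs(L[...,2]+.055)<.015)&(img[...,2]>90)
    p=L[k]
    A=np.c_[p[:,:2],np.ones(len(p))]; co=np.linalg.lstsq(A,p[:,2],rcond=None)[0]
    print(n,len(p),co,"z mean (home -.057)",np.median(p[:,2]),"yr",np.percentile(p[:,1],[.5,99.5]),"xr",np.percentile(p[:,0],[1,99]),cv2.minAreaRect(p[:,:2].astype(np.float32)))
a=cv2.imread("pics/top5.png")[160:310,200:400];b=cv2.imread("pics/side5.png")[140:340,230:430]
cv2.imwrite("pics/m5.png",np.hstack([cv2.resize(a,(400,300),interpolation=2),cv2.resize(b,(400,400),interpolation=2)[:300]]))
E
```

```text
[0.5676 0.2159 0.3603] [ 0.1554 -0.9878 -0.0004] [-0.0011  0.0003 -1.    ] F [ 0.2711 -0.195  -0.5205] M [ 0.0705 -0.0281 -0.0038] 17.9
claw from slot: x,y [np.float64(-8.437366888437421e-05), np.float64(0.059538971991789674)] z above home 0.13970933366556562 yaw 98.94058042555827
side 3080 [-0.0082  0.0261 -0.0548] z mean (home -.057) -0.06091493570479144 yr [-0.2466 -0.1114] xr [-0.0751  0.0736] ((6.126612424850464e-05, -0.1790504902601242), (0.1380545049905777, 0.15266965329647064), 89.98666381835938)
top 4671 [-0.0152  0.0251 -0.0552] z mean (home -.057) -0.060414208833807215 yr [-0.2437 -0.1107] xr [-0.0734  0.0748] ((0.0012575387954711914, -0.17749810218811035), (0.15166352689266205, 0.13488879799842834), 0.003649050137028098)
```

View pics/m5.png

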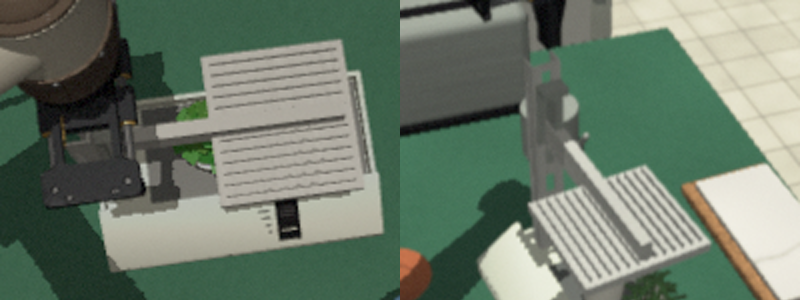

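The lamp is home: the panel in the left half is square to the tray and level with where it should be, and in the right half the plate's shoulder is against the post. The wheel is exposed at left-half (288,218). I'll profile it with the clean first depth images.

Run:
```python
from h import *
from scipy.optimize import least_squares
np.set_printoptions(precision=4,suppress=True)
T=np.array([.5655,.2297,0]); yw=np.radians(98.9); y=np.array([np.cos(yw),np.sin(yw),0]);x=np.array([y[1],-y[0],0])
for n in("top","side"):
    C=cloud(n,np.load(n+"0.npy"))-T; L=np.stack([C@x,C@y,C[...,2]],-1)
    g=cv2.imread(f"pics/{n}0.png").max(2)
    reg=(abs(L[...,1]+.178)<.03)&(abs(L[...,0]+.075)<.05)&(L[...,2]>.005)&(L[...,2]<.1)
    dk=reg&(g<60); lt=reg&(g>110)
    print(n,dk.sum(),"dark y",np.percentile(L[dk][:,1],[2,50,98]),"x",np.percentile(L[dk][:,0],[2,50,98]))
    s=L[lt&(L[...,0]<-.04)]; s=s[s[:,2]<.06]; c=np.polyfit(s[:,0],s[:,2],1); c=np.polyfit(*s[abs(s[:,2]-np.polyval(c,s[:,0]))<.003][:,[0,2]].T,1); print("slope deg",np.degrees(np.arctan(c[0])),c)
    w=L[dk]; h=(w[:,2]-np.polyval(c,w[:,0]))*np.cos(np.arctan(c[0])); 
    for a,b in sorted(zip(w.tolist(),h)):
        if b>.003: print("   %.4f %.4f %.4f h %.4f"%(*a,b)) if n=="top" else 0
    q=w[h>.003]; print(len(q),"y",np.percentile(q[:,1],[2,50,98]))
    f=least_squares(lambda p:np.hypot(q[:,0]-p[0],q[:,2]-p[1])-.026,[-.06,.03],loss="soft_l1",f_scale=.001).x
    print("wheel centre",f,"crest",f[0]-.026*np.sin(np.radians(35)),f[1]+.026*np.cos(np.radians(35)))
```

```text
top 185 dark y [-0.186  -0.175  -0.1643] x [-0.0891 -0.0689 -0.0501]
slope deg 34.972060043011346 [0.6995 0.092 ]
   -0.0872 -0.1758 0.0378 h 0.0056
   -0.0852 -0.1760 0.0395 h 0.0059
   -0.0849 -0.1715 0.0420 h 0.0078
   -0.0848 -0.1738 0.0389 h 0.0052
   -0.0843 -0.1671 0.0420 h 0.0074
   -0.0842 -0.1694 0.0387 h 0.0046
   -0.0840 -0.1829 0.0399 h 0.0055
   -0.0836 -0.1808 0.0394 h 0.0049
   -0.0833 -0.1785 0.0399 h 0.0051
   -0.0818 -0.1652 0.0425 h 0.0064
   -0.0793 -0.1744 0.0477 h 0.0092
   -0.0786 -0.1677 0.0499 h 0.0106
   -0.0783 -0.1701 0.0451 h 0.0065
   -0.0782 -0.1812 0.0498 h 0.0103
   -0.0781 -0.1725 0.0410 h 0.0031
   -0.0777 -0.1791 0.0482 h 0.0087
   -0.0773 -0.1746 0.0499 h 0.0099
   -0.0773 -0.1769 0.0474 h 0.0078
   -0.0772 -0.1724 0.0508 h 0.0105
   -0.0768 -0.1679 0.0529 h 0.0120
   -0.0763 -0.1815 0.0514 h 0.0105
   -0.0759 -0.1747 0.0555 h 0.0136
   -0.0758 -0.1705 0.0430 h 0.0034
   -0.0758 -0.1793 0.0505 h 0.0095
   -0.0756 -0.1771 0.0514 h 0.0101
   -0.0751 -0.1727 0.0520 h 0.0103
   -0.0748 -0.1705 0.0517 h 0.0099
   -0.0745 -0.1683 0.0524 h 0.0103
   -0.
[... 1902 characters left out ...]
 0.0566 h 0.0038
   -0.0568 -0.1773 0.0605 h 0.0068
   -0.0567 -0.1640 0.0575 h 0.0043
   -0.0566 -0.1797 0.0573 h 0.0041
   -0.0561 -0.1730 0.0602 h 0.0061
   -0.0561 -0.1753 0.0580 h 0.0043
   -0.0553 -0.1709 0.0571 h 0.0031
   -0.0548 -0.1665 0.0576 h 0.0033
   -0.0542 -0.1755 0.0601 h 0.0049
   -0.0519 -0.1758 0.0597 h 0.0033
   -0.0510 -0.1848 0.0605 h 0.0035
93 y [-0.1833 -0.1741 -0.1656]
wheel centre [-0.0588  0.0315] crest -0.07368125380339371 0.052804098373404745
side 123 dark y [-0.1853 -0.1788 -0.1659] x [-0.0887 -0.0705 -0.0527]
slope deg 36.03306318082124 [0.7274 0.0938]
72 y [-0.1852 -0.1779 -0.1691]
wheel centre [-0.0612  0.0283] crest -0.07610308415175372 0.049610854207617405
```

>>> play_rows(
  commands="-.23 -.43 .2 0 0 -.75;-.23 -.43 .2 0 0 -.75;-.23 -.43 .2 0 0 -.75;-.23 -.43 .2 0 0 -.75;-.23 -.43 .2 0 0 -.75;-.23 -.43 .2 0 0 -.75;-.23 -.43 .2 0 0 -.75;-.23 -.43 .2 0 0 -.75;-.23 -.43 .2 0 0 -.75;-.23 -.43 .2 0 0 -.75;-.23 -.43 0 0 0 -.75;-.23 -.43 0 0 0 -.75;-.23 -.43 0 0 0 -.75;-.23 -.43 0 0 0 -.72;0 0 0 0 0 0;0 0 0 0 0 0",
)

```text
time_s: 19.6
tcp_pos: [0.4711, 0.0352, 0.4205]
ee_rot: [[-0.988, -0.157, -0.001], [-0.157, 0.988, -0.0], [0.001, 0.0, -1.0]]
wrist_force: [0.3, -0.3, -0.5]
gripper_width: 0.006
gripper_force: 0.0
```

>>> play_rows(
  commands="0 0 0 .079 -.503 0;0 0 0 .079 -.503 0;0 0 0 .079 -.503 0;0 0 0 .079 -.503 0;0 0 0 .079 -.503 0;0 0 0 .079 -.503 0;0 0 0 .079 -.503 0;0 0 0 .079 -.503 0;0 0 0 0 0 0;0 0 0 0 0 0",
)

```text
time_s: 20.6
tcp_pos: [0.4713, 0.0356, 0.4212]
ee_rot: [[-0.809, -0.157, 0.566], [-0.13, 0.988, 0.089], [-0.573, -0.001, -0.82]]
wrist_force: [0.6, -0.0, 0.1]
gripper_width: 0.006
gripper_force: 0.0
```

```bash
cat > w.py <<'E'
from h import *
np.set_printoptions(precision=4,suppress=True)
s=r.sense();T=np.array([.5655,.2297,0]);yw=np.radians(98.9);y=np.array([np.cos(yw),np.sin(yw),0]);x=np.array([y[1],-y[0],0]);G=np.c_[x,y,[0,0,1]]
a=np.radians(35);n=np.array([-np.sin(a),0,np.cos(a)]);t=np.array([np.cos(a),0,np.sin(a)])
p=G.T@(s["tcp_pos"]-T);c=np.array([-.0755,-.1755,.051]);f=G.T@s["wrist_force"]
print("joints",s["joints"],"garden tcp",p,"normal",(p-c)@n,"tang",(p-c)@t,"y",(p-c)[1],"Fn",f@n,"Ft",f@t)
print("tool in garden\n",G.T@s["ee_rot"])
Rd=G@np.c_[-t,[0,1,0],-n]
Rd[:,1]=np.cross(Rd[:,2],Rd[:,0])
print("rot units",cv2.Rodrigues(Rd@s["ee_rot"].T)[0].ravel()/.15)
print("1mm normal, tangent, y in row units",G@n/30,G@t/30,y/30)
E
python3 w.py
```

```text
joints [  32.3146  -17.2512  -27.5414   17.6639  -48.4058 -121.3201] garden tcp [-0.1231 -0.1772  0.4212] normal 0.3306004880382026 tang 0.1733332434348596 y -0.0016592707185079103 Fn -0.24187413872499694 Ft 0.5588948051581213
tool in garden
 [[-0.8197 -0.0027  0.5727]
 [-0.0027  1.      0.0007]
 [-0.5727 -0.001  -0.8197]]
rot units [ 0.0074 -0.0056 -0.0178]
1mm normal, tangent, y in row units [-0.0189 -0.003   0.0273] [0.027  0.0042 0.0191] [-0.0052  0.0329  0.    ]
```

>>> play_rows(
  commands="0 .05 -.5 0 0 0;0 0 -1 0 0 0;0 0 -1 0 0 0;0 0 -1 0 0 0;0 0 -1 0 0 0;0 0 -1 0 0 0;0 0 -1 0 0 0;0 0 -1 0 0 0;0 0 -1 0 0 0;0 0 -1 0 0 0;0 0 -.5 0 0 0;0 0 0 0 0 0;0 0 0 0 0 0",
)

```text
time_s: 21.9
tcp_pos: [0.453, 0.0363, 0.1895]
ee_rot: [[-0.848, -0.151, 0.508], [-0.134, 0.989, 0.07], [-0.512, -0.008, -0.859]]
wrist_force: [0.3, -0.3, 0.4]
gripper_width: 0.004
gripper_force: 0.0
```

```bash
python3 w.py
python3 - <<'E'
from h import *
p,d=cams.capture("side"); cv2.imwrite("pics/s6.png",p)
q,e=cams.capture("top")
cv2.imwrite("pics/m6.png",np.hstack([cv2.resize(q[200:350,280:430],(400,400),interpolation=2),cv2.resize(p[200:400,200:400],(400,400),interpolation=2)]))
E
```

```text
joints [  22.1322   -6.86    -61.1186   52.0111   -9.217  -153.0346] garden tcp [-0.1411 -0.1737  0.1895] normal 0.15103667550683017 tang 0.025734867054924452 y 0.0018319464354275006 Fn 0.19957216093655603 Ft 0.4342507503118288
tool in garden
 [[-0.8588  0.0041  0.5123]
 [-0.0008  1.     -0.0092]
 [-0.5123 -0.0083 -0.8588]]
rot units [ 0.1291 -0.4724  0.0291]
1mm normal, tangent, y in row units [-0.0189 -0.003   0.0273] [0.027  0.0042 0.0191] [-0.0052  0.0329  0.    ]
```

View pics/m6.png

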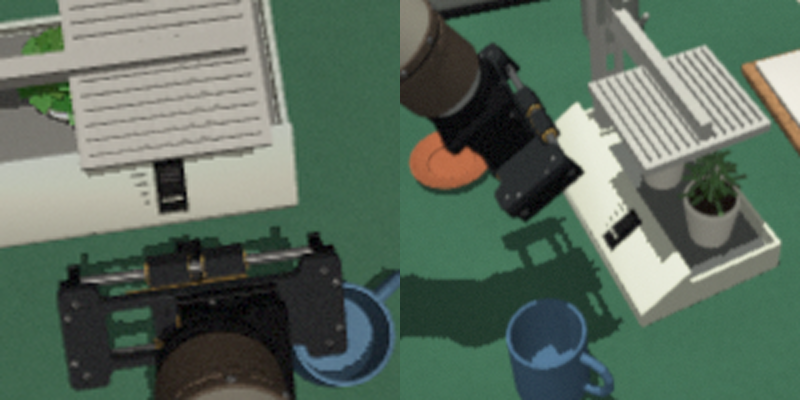

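The left half shows the shut gripper in front of the slope with the wheel at (172,185) clear, and the right half agrees. The arm has stopped at the limits of joints 3 and 5. I'll fit a small kinematic model to choose a reachable tilt.

```bash
cat > k.py <<'E'
import numpy as np
from scipy.spatial.transform import Rotation as Ro
from scipy.optimize import least_squares
def rot(ax,d): return Ro.from_euler(ax,d,degrees=True).as_matrix()
J=np.array([[85.6907,22.0851,.3871,-.0248,-68.4109,-14.817],[-7.3973,12.0354,-5.3374,-.0771,-72.7472,-15.1489],[32.3146,-17.2512,-27.5414,17.6639,-48.4058,-121.3201],[22.1322,-6.86,-61.1186,52.0111,-9.217,-153.0346]])
P=np.array([[.20459,.58999,.22158],[.49479,-.22498,.28047],[.4713,.0356,.4212],[.453,.0363,.1895]])
Z=np.array([[-.0005,-.0019,-1],[-.0019,.0015,-1],[.566,.089,-.82],[.508,.07,-.859]])
X=np.array([[.94475,-.3278,.0001],[-.3838,-.9234,-.0007],[-.809,-.13,-.573],[-.848,-.134,-.512]])
# forearm along +x of its frame; R=Rz(j1)Ry(j2)Ry(-j3)Rx(s4 j4)Ry(-j5)Rx(s6 j6)
def fk(j,k,s4,s6):
    d1,a1,lat,L2,L3,e3,Lt=k
    A=rot('z',j[0]);B=A@rot('y',j[1]);C=B@rot('y',-j[2]);D=C@rot('x',s4*j[3]);E=D@rot('y',-j[4]);F=E@rot('x',s6*j[5])
    p=A@[a1,lat,d1]+B@[0,0,L2]+C@[L3,0,e3]+E@[Lt,0,0]
    return p,E[:,0],F
def fit(s4):
    return least_squares(lambda k:np.concatenate([(fk(j,k,s4,1)[0]-p) for j,p in zip(J,P)]),[.3,0,-.15,.4,.4,0,.25])
if __name__=="__main__":
    np.set_printoptions(precision=4,suppress=True)
    for s4 in(1,-1):
        f=fit(s4);print(s4,f.x,np.abs(f.fun).max(),[np.abs(fk(j,f.x,s4,1)[1]-z).max() for j,z in zip(J,Z)])
        for s6 in(1,-1): print(s6,[(fk(j,f.x,s4,s6)[2].T@x) for j,x in zip(J,X)])
E
python3 k.py
```

```text
1 [ 0.0923  0.1641 -0.1863  0.421   0.2672  0.078   0.1915] 0.0664481143163792 [np.float64(0.00075852400019528), np.float64(0.002504788442973753), np.float64(0.38389873871370583), np.float64(0.23401492624928394)]
1 [array([ 0.0008, -0.869 , -0.4947]), array([ 0.0025, -0.863 , -0.5052]), array([0.1468, 0.7913, 0.5933]), array([0.0492, 0.9231, 0.3804])]
-1 [array([ 0.0008, -1.    , -0.0003]), array([ 0.0025, -1.    , -0.0008]), array([ 0.1468, -0.8906,  0.4301]), array([0.0492, 0.236 , 0.9701])]
-1 [ 0.1377  0.0812 -0.1353  0.5948  0.3051  0.06    0.3889] 0.0450355416603492 [np.float64(4.41529298291554e-05), np.float64(4.402355439318698e-05), np.float64(0.00033536743321530005), np.float64(0.0004633952316178691)]
1 [array([-0.    , -0.8692, -0.4945]), array([ 0.    , -0.8634, -0.5045]), array([0.0004, 0.46  , 0.8878]), array([-0.0001, -0.5882,  0.8082])]
-1 [array([-0., -1.,  0.]), array([ 0., -1., -0.]), array([ 0.0004, -0.9999,  0.0005]), array([-0.0001, -0.9996,  0.0004])]
```

```bash
cat > k2.py <<'E'
from k import *
def fk2(j,k):
    d1,a1,lat,L2,L3,e3,Lt,le,ez=k
    A=rot('z',j[0]);B=A@rot('y',j[1]);C=B@rot('y',-j[2]);D=C@rot('x',-j[3]);E=D@rot('y',-j[4]);F=E@rot('x',-j[5])
    return A@[a1,lat,d1]+B@[0,0,L2]+C@[L3,0,e3]+E@[Lt,le,ez],E[:,0],F@np.c_[[0,-1,0],[0,0,-1],[1,0,0]]
def fit2(J,P,free):
    x0=np.array([.25,0,0,.4,.4,0,.25,-.15,0]);free=np.array(free)
    def full(q): k=x0.copy();k[free]=q;return k
    f=least_squares(lambda q:np.concatenate([fk2(j,full(q))[0]-p for j,p in zip(J,P)]+[1e-4*(q-x0[free])]),x0[free]); return full(f.x),np.abs(f.fun[:3*len(J)]).max()
if __name__=="__main__":
    np.set_printoptions(precision=4,suppress=True)
    for fr in([0,3,4,6,7],[0,2,3,4,6,7],[0,3,4,5,6,7],[0,1,2,3,4,6,7],[0,2,3,4,5,6,7],[0,1,2,3,4,5,6,7],[0,2,3,4,5,6,7,8],list(range(9))): print(fr,*fit2(J,P,fr))
    k,_=fit2(J,P,list(range(9)));print([fk2(j,k)[2][:,0]-x for j,x in zip(J,X)])
E
python3 k2.py
```

```text
[0, 3, 4, 6, 7] [ 0.1606  0.      0.      0.5649  0.4218  0.      0.3065 -0.1598  0.    ] 3.5677890086904807e-05
[0, 2, 3, 4, 6, 7] [ 0.1606  0.     -0.      0.5649  0.4218  0.      0.3065 -0.1598  0.    ] 2.724408876630946e-05
[0, 3, 4, 5, 6, 7] [ 0.1607  0.      0.      0.5649  0.4218 -0.0001  0.3065 -0.1598  0.    ] 2.868778313691589e-05
[0, 1, 2, 3, 4, 6, 7] [ 0.1606  0.     -0.0001  0.5649  0.4217  0.      0.3065 -0.1597  0.    ] 2.9366086269411174e-05
[0, 2, 3, 4, 5, 6, 7] [ 0.1607  0.     -0.      0.5649  0.4218 -0.0001  0.3065 -0.1598  0.    ] 2.8147210371143316e-05
[0, 1, 2, 3, 4, 5, 6, 7] [ 0.1607  0.     -0.      0.5649  0.4218 -0.0001  0.3065 -0.1598  0.    ] 2.3759975017113855e-05
[0, 2, 3, 4, 5, 6, 7, 8] [ 0.1606  0.     -0.0003  0.5649  0.4216  0.0001  0.3067 -0.1595  0.0002] 3.0034671870016183e-05
[0, 1, 2, 3, 4, 5, 6, 7, 8] [ 0.1605  0.0001 -0.0004  0.5649  0.4214  0.0002  0.3067 -0.1594  0.0002] 1.6250393751193748e-05
[array([-0., -0., -0.]), array([ 0., -0.,  0.]), array([-0.0004,  0.0005,  0.0003]), array([-0.0004,  0.0004, -0.0003])]
```

```bash
cat > ik.py <<'E'
from k2 import *
K=np.array([.1606,0,0,.5649,.4218,0,.3065,-.1598,0])
LO=np.array([-179.83,-69.29,-61.27,-181.25,-171.15,-177.46]);HI=np.array([179.83,118.12,80.66,117.63,-9.14,177.46])
yw=np.radians(98.9);gy=np.array([np.cos(yw),np.sin(yw),0]);gx=np.array([gy[1],-gy[0],0]);G=np.c_[gx,gy,[0,0,1]];O=np.array([.5655,.2297,0])
n=np.array([-np.sin(np.radians(35)),0,np.cos(np.radians(35))]);t=np.array([n[2],0,-n[0]]);c=np.array([-.0755,-.1755,.051])
def Rtool(th,ps):
    z=np.array([np.sin(th)*np.cos(ps),np.sin(th)*np.sin(ps),-np.cos(th)])  # garden
    x=np.array([-1,0,0]);x=x-z*(x@z);x/=np.linalg.norm(x)
    return np.c_[x,np.cross(z,x),z]
def ik(p,R,seeds):
    b=None
    for s in seeds:
        def f(j):
            q,_,F=fk2(j,K);return np.r_[(q-p)*10,(F-R).ravel()]
        o=least_squares(f,np.clip(s,LO+.1,HI-.1),bounds=(LO,HI))
        if b is None or o.cost<b.cost:b=o
        if o.cost<1e-6: break
    return b.x,b.cost
bx=np.stack(np.meshgrid(np.linspace(-.0375,.0375,5),np.linspace(-.095,.095,9),np.linspace(-.2,-.07,8)),-1).reshape(-1,3)
a=np.linspace(0,6.28,16);wr=np.array([[.06*np.cos(q),.06*np.sin(q),s] for q in a for s in(-.2,-.24,-.28,-.32)])
def clear(pg,R):
    Q=np.r_[bx,wr]@R.T+pg
    d=np.maximum(np.abs(Q-[0,-.178,.221])-[.075,.07,.008],0)
    W=Q@G.T+O; m=np.hypot(np.hypot(W[:,0]-.40,W[:,1]+.09)-.042*0,0)
    mug=np.maximum(np.maximum(m-.042,0),W[:,2]-.092).min()
    return np.linalg.norm(d,axis=1).min(),(Q[:,2]-(.6995*Q[:,0]+.092))[Q[:,0]<-.03].min()*.82,mug
if __name__=="__main__":
    seeds=[[22,-7,-55,52,-20,-153],[20,0,-50,0,-40,-120]]
    for th in(15,20,25,30):
        for ps in(-60,-40,-20,0,20,40,60):
            R=Rtool(np.radians(th),np.radians(ps));out=[]
            for tg in(-.007,.007):
                pg=c+t*tg; j,co=ik(O+G@pg,G@R,seeds); out.append("%.0e m%.0f"%(co,min((j-LO).min(),(HI-j).min())))
            print(th,ps,out,j.round(0),"clear panel %.3f slope %.3f mug %.3f"%clear(pg,R))
E
python3 ik.py
```

```text
15 -60 ['1e-23 m16', '2e-30 m19'] [  29.   21.  -43.   33.  -28. -138.] clear panel 0.000 slope 0.035 mug 0.062
15 -40 ['7e-30 m8', '4e-21 m11'] [  26.   19.  -47.   39.  -20. -143.] clear panel 0.000 slope 0.045 mug 0.056
15 -20 ['1e-24 m1', '3e-24 m5'] [  24.   18.  -48.   38.  -14. -140.] clear panel 0.000 slope 0.054 mug 0.048
15 0 ['1e-25 m4', '1e-23 m6'] [  24.   18.  -42.   15.  -16. -120.] clear panel 0.001 slope 0.063 mug 0.044
15 20 ['7e-24 m11', '2e-24 m13'] [ 21.  19. -34.  -5. -22. -99.] clear panel 0.000 slope 0.054 mug 0.044
15 40 ['4e-18 m20', '5e-20 m21'] [ 17.  20. -28. -16. -30. -87.] clear panel 0.000 slope 0.045 mug 0.043
15 60 ['9e-26 m28', '7e-31 m29'] [ 14.  22. -23. -20. -38. -81.] clear panel 0.000 slope 0.035 mug 0.050
20 -60 ['8e-29 m10', '2e-23 m13'] [  28.   20.  -48.   50.  -26. -154.] clear panel 0.000 slope 0.031 mug 0.062
20 -40 ['1e-06 m0', '2e-21 m6'] [  18.   17.  -55.   75.  -16. -171.] clear panel 0.000 slope 0.043 mug 0.053
20 -20 ['4e-03 m0', '2e-03 m0'] [  13.   16.  -56.   82.   -9. -174.] clear panel 0.006 slope 0.056 mug 0.046
20 0 ['3e-03
[... 1204 characters left out ...]
  -55.   78.  -30. -177.] clear panel 0.000 slope 0.021 mug 0.063
30 -40 ['2e-02 m0', '1e-02 m0'] [  18.   18.  -56.   86.  -21. -177.] clear panel 0.009 slope 0.039 mug 0.050
30 -20 ['4e-02 m0', '4e-02 m0'] [  11.   16.  -57.   91.  -10. -177.] clear panel 0.025 slope 0.058 mug 0.041
30 0 ['2e-02 m0', '2e-02 m0'] [ 19.  17. -36. -23.  -9. -76.] clear panel 0.037 slope 0.076 mug 0.027
30 20 ['2e-26 m2', '5e-25 m3'] [ 16.  17. -34. -33. -12. -69.] clear panel 0.025 slope 0.058 mug 0.020
30 40 ['3e-25 m20', '3e-24 m20'] [  6.  19. -25. -43. -30. -57.] clear panel 0.009 slope 0.039 mug 0.025
30 60 ['5e-18 m33', '7e-29 m34'] [  3.  23. -19. -42. -43. -57.] clear panel 0.000 slope 0.021 mug 0.033
```

```bash
cat > plan.py <<'E'
from ik import *
import sys
np.set_printoptions(precision=3,suppress=True)
C=c-.026*n
for th,ps in((30,25),(30,30),(35,25),(35,30),(35,35),(40,30)):
    R=Rtool(np.radians(th),np.radians(ps));z=R[:,2]
    al=np.arctan2(z[0],-z[2]);m=np.array([-np.sin(al),0,np.cos(al)]);ta=np.array([np.cos(al),0,np.sin(al)]);Q=C+.026*m
    seed=[[11,19,-26,-33,-29,-68]];o=[]
    for p in(Q+ta*-.008,Q+ta*.008,Q-.06*z-ta*.006,Q-.06*z-ta*.006+[0,0,.08],Q-.06*z-ta*.006+[-.03,0,.16],Q-.06*z-ta*.006+[-.03,0,.24]):
        j,co=ik(O+G@p,G@R,seed);seed=[j]; o.append((co<1e-6,round(min((j-LO).min(),(HI-j).min()),1),round(clear(p,R)[0],3)))
    print(th,ps,"alpha",np.degrees(al),"ytilt",np.degrees(np.arcsin(z[1])),o,[round(v,3) for v in clear(Q,R)])
E
python3 plan.py
```

```text
30 25 alpha 27.621130347557855 ytilt 12.199081690448807 [(np.True_, np.float64(7.6), np.float64(0.033)), (np.True_, np.float64(8.1), np.float64(0.017)), (np.True_, np.float64(11.5), np.float64(0.031)), (np.True_, np.float64(19.9), np.float64(0.034)), (np.True_, np.float64(30.7), np.float64(0.114)), (np.True_, np.float64(39.6), np.float64(0.183))] [np.float64(0.025), np.float64(0.053), np.float64(0.016)]
30 30 alpha 26.565051177077986 ytilt 14.477512185929921 [(np.True_, np.float64(12.0), np.float64(0.028)), (np.True_, np.float64(12.7), np.float64(0.012)), (np.True_, np.float64(16.5), np.float64(0.026)), (np.True_, np.float64(24.4), np.float64(0.032)), (np.True_, np.float64(34.4), np.float64(0.11)), (np.True_, np.float64(42.4), np.float64(0.179))] [np.float64(0.02), np.float64(0.048), np.float64(0.019)]
35 25 alpha 32.39935655016114 ytilt 14.028462645393267 [(np.True_, np.float64(10.1), np.float64(0.043)), (np.True_, np.float64(10.0), np.float64(0.027)), (np.True_, np.float64(12.5), np.float64(0.042)), (np.True_, np.float64(17.5), np.float64(0.043)), (np.True_, np.float64(26.7), np.fl
[... 641 characters left out ...]
ue_, np.float64(18.9), np.float64(0.018)), (np.True_, np.float64(22.7), np.float64(0.032)), (np.True_, np.float64(28.4), np.float64(0.035)), (np.True_, np.float64(36.8), np.float64(0.107)), (np.True_, np.float64(43.8), np.float64(0.171))] [np.float64(0.025), np.float64(0.041), np.float64(0.011)]
40 30 alpha 36.005214818786534 ytilt 18.7472372510375 [(np.True_, np.float64(18.6), np.float64(0.046)), (np.True_, np.float64(18.3), np.float64(0.03)), (np.True_, np.float64(21.3), np.float64(0.048)), (np.True_, np.float64(24.2), np.float64(0.048)), (np.True_, np.float64(30.9), np.float64(0.112)), (np.True_, np.float64(39.1), np.float64(0.171))] [np.float64(0.038), np.float64(0.044), np.float64(0.0)]
```

```bash
cat > go.py <<'E'
from ik import *
import sys,cv2
from station import r
np.set_printoptions(precision=3,suppress=True)
C=c-.026*n;R=Rtool(np.radians(30),np.radians(30));z=R[:,2];al=np.arctan2(z[0],-z[2]);m=np.array([-np.sin(al),0,np.cos(al)]);ta=np.array([np.cos(al),0,np.sin(al)]);Q=C+.026*m
s=r.sense();T=s["tcp_pos"];pg=G.T@(T-O);f=G.T@s["wrist_force"]
print("t",s["time_s"],"j",s["joints"],"rel Q: normal %.4f tang %.4f y %.4f"%((pg-Q)@m,(pg-Q)@ta,(pg-Q)[1]),"Fn %.1f Ft %.1f Fy %.1f"%(f@m,f@ta,f[1]))
rv=cv2.Rodrigues(G@R@s["ee_rot"].T)[0].ravel()/.15;print("rot units",rv)
for nm,p in(("high",Q-.06*z-ta*.006+[-.03,0,.16]),("stand",Q-.06*z-ta*.006),("near",Q+.008*m-ta*.006)): print(nm,"delta units",(O+G@p-T)/.03,"clear now",clear(pg,G.T@s["ee_rot"]))
print("per mm: normal",G@m/30,"tang",G@ta/30)
E
python3 go.py
```

```text
t 22.0 j [  22.134   -6.925  -61.164   52.009   -9.21  -153.042] rel Q: normal 0.1532 tang -0.0009 y 0.0018 Fn 0.5 Ft 0.1 Fy 0.8
rot units [1.812 0.886 0.11 ]
high delta units [ 0.347 -0.511  2.422] clear now (np.float64(0.08036039780940021), np.float64(0.22747697631433708), np.float64(0.13807813399394303))
stand delta units [ 1.335 -0.357 -2.912] clear now (np.float64(0.08036039780940021), np.float64(0.22747697631433708), np.float64(0.13807813399394303))
near delta units [ 1.996  0.253 -4.405] clear now (np.float64(0.08036039780940021), np.float64(0.22747697631433708), np.float64(0.13807813399394303))
per mm: normal [-0.015 -0.002  0.03 ] tang [0.029 0.005 0.015]
```

>>> play_rows(
  commands="0 0 .4 0 0 0;0 0 .5 0 0 0;.05 -.08 .4 .2 .1 .01;.05 -.08 .3 .26 .13 .02;.05 -.08 .3 .26 .13 .02;.05 -.09 .3 .26 .13 .02;.05 -.09 .2 .26 .13 .02;.05 -.09 0 .26 .13 .02;.05 0 0 .26 .13 0;0 0 0 .05 .01 0;0 0 0 0 0 0;0 0 0 0 0 0",
)

```text
time_s: 23.2
tcp_pos: [0.4621, 0.0206, 0.2609]
ee_rot: [[-0.91, -0.149, 0.388], [-0.022, 0.949, 0.313], [-0.415, 0.277, -0.867]]
wrist_force: [-0.7, 0.7, 0.3]
gripper_width: 0.007
gripper_force: 0.0
```

```bash
python3 go.py
```

```text
t 23.2 j [ 13.174  -6.089 -26.726 -18.367 -43.474 -87.437] rel Q: normal 0.2138 tang 0.0373 y -0.0150 Fn 0.5 Ft -0.4 Fy 0.8
rot units [ 0.007 -0.009 -0.005]
high delta units [0.03  0.006 0.046] clear now (np.float64(0.10962699062324986), np.float64(0.25448209308663566), np.float64(0.1877162686566752))
stand delta units [ 1.018  0.161 -5.288] clear now (np.float64(0.10962699062324986), np.float64(0.25448209308663566), np.float64(0.1877162686566752))
near delta units [ 1.678  0.77  -6.781] clear now (np.float64(0.10962699062324986), np.float64(0.25448209308663566), np.float64(0.1877162686566752))
per mm: normal [-0.015 -0.002  0.03 ] tang [0.029 0.005 0.015]
```

>>> play_rows(
  commands=".1 .02 -.5 0 0 0;.13 .02 -.66 0 0 0;.13 .02 -.66 0 0 0;.13 .02 -.66 0 0 0;.13 .02 -.66 0 0 0;.13 .02 -.66 0 0 0;.13 .02 -.66 0 0 0;.13 .02 -.66 0 0 0;.01 0 -.17 0 0 0;0 0 0 0 0 0;0 0 0 0 0 0",
)

```text
time_s: 24.3
tcp_pos: [0.4934, 0.0257, 0.1032]
ee_rot: [[-0.909, -0.15, 0.389], [-0.022, 0.949, 0.314], [-0.416, 0.277, -0.866]]
wrist_force: [0.2, -0.8, 0.4]
gripper_width: 0.003
gripper_force: 0.0
```

>>> play_rows(
  commands=".11 .1 -.25 0 0 0;.11 .1 -.25 0 0 0;.11 .1 -.25 0 0 0;.11 .1 -.25 0 0 0;.11 .1 -.25 0 0 0;.11 .1 -.24 0 0 0;0 0 0 0 0 0;0 0 0 0 0 0;0 0 0 0 0 0",
)

```text
time_s: 25.2
tcp_pos: [0.5131, 0.0434, 0.0579]
ee_rot: [[-0.909, -0.149, 0.388], [-0.021, 0.949, 0.314], [-0.415, 0.277, -0.866]]
wrist_force: [-0.3, 0.4, 0.1]
gripper_width: 0.005
gripper_force: 0.0
```

```bash
python3 go.py;  python3 - <<'E'
from h import *
p,d=cams.capture("side"); q,e=cams.capture("top")
cv2.imwrite("pics/m7.png",np.hstack([cv2.resize(q[220:320,300:400],(400,400),interpolation=2),cv2.resize(p[270:370,260:360],(400,400),interpolation=2)]))
E
```

```text
t 25.2 j [ 10.082  16.882 -29.601 -40.789 -21.663 -59.463] rel Q: normal 0.0081 tang -0.0053 y -0.0004 Fn 0.2 Ft -0.2 Fy 0.4
rot units [ 0.001 -0.005 -0.003]
high delta units [-1.67  -0.753  6.812] clear now (np.float64(0.02646407481162975), np.float64(0.057085007098313933), np.float64(0.01679024415186714))
stand delta units [-0.682 -0.598  1.479] clear now (np.float64(0.02646407481162975), np.float64(0.057085007098313933), np.float64(0.01679024415186714))
near delta units [-0.021  0.011 -0.015] clear now (np.float64(0.02646407481162975), np.float64(0.057085007098313933), np.float64(0.01679024415186714))
per mm: normal [-0.015 -0.002  0.03 ] tang [0.029 0.005 0.015]
```

View pics/m7.png

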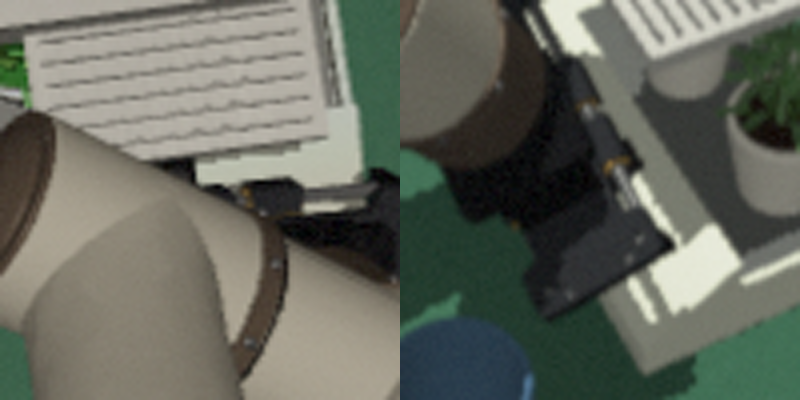

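The wrist hides the wheel in both views: the left half shows only the panel edge, and the right half shows the gripper over the slope and clear of the mug. From here I'll go by force.

>>> play_rows(
  commands=".03 .004 -.06 0 0 0;.03 .004 -.06 0 0 0;0 0 0 0 0 0;0 0 0 0 0 0",
)

```text
time_s: 25.7
tcp_pos: [0.5149, 0.0437, 0.054]
ee_rot: [[-0.91, -0.149, 0.388], [-0.021, 0.949, 0.314], [-0.415, 0.277, -0.867]]
wrist_force: [-0.7, -0.2, -0.7]
gripper_width: 0.003
gripper_force: 0.0
```

>>> play_rows(
  commands=".015 .002 -.03 0 0 0;.015 .002 -.03 0 0 0;0 0 0 0 0 0;0 0 0 0 0 0",
)

```text
time_s: 26.1
tcp_pos: [0.5157, 0.0439, 0.0523]
ee_rot: [[-0.91, -0.149, 0.388], [-0.021, 0.949, 0.314], [-0.415, 0.277, -0.867]]
wrist_force: [0.3, 0.9, 0.5]
gripper_width: 0.005
gripper_force: 0.0
```

```bash
python3 go.py
```

```text
t 26.1 j [  9.817  17.723 -29.238 -41.718 -21.444 -58.264] rel Q: normal 0.0019 tang -0.0054 y -0.0004 Fn 0.3 Ft 0.6 Fy 0.8
rot units [ 0.001 -0.008 -0.003]
high delta units [-1.758 -0.768  6.999] clear now (np.float64(0.025385665446969914), np.float64(0.05092099159706181), np.float64(0.012980883100929888))
stand delta units [-0.77  -0.613  1.666] clear now (np.float64(0.025385665446969914), np.float64(0.05092099159706181), np.float64(0.012980883100929888))
near delta units [-0.109 -0.004  0.172] clear now (np.float64(0.025385665446969914), np.float64(0.05092099159706181), np.float64(0.012980883100929888))
per mm: normal [-0.015 -0.002  0.03 ] tang [0.029 0.005 0.015]
```

>>> play_rows(
  commands=".015 .002 -.03 0 0 0;.015 .002 -.03 0 0 0;0 0 0 0 0 0",
)

```text
time_s: 26.4
tcp_pos: [0.5167, 0.044, 0.0515]
ee_rot: [[-0.909, -0.15, 0.389], [-0.022, 0.949, 0.315], [-0.416, 0.278, -0.866]]
wrist_force: [-4.6, -2.0, 9.8]
gripper_width: 0.004
gripper_force: 5.3
```

>>> play_rows(
  commands=".015 .002 -.03 0 0 0;0 0 0 0 0 0;0 0 0 0 0 0",
)

```text
time_s: 26.7
tcp_pos: [0.5172, 0.0441, 0.0515]
ee_rot: [[-0.909, -0.15, 0.39], [-0.022, 0.949, 0.315], [-0.417, 0.278, -0.865]]
wrist_force: [-8.3, -3.1, 15.8]
gripper_width: 0.002
gripper_force: 8.9
```

>>> play_rows(
  commands=".029 .005 .015 0 0 0;.029 .005 .015 0 0 0;.029 .005 .015 0 0 0;0 0 0 0 0 0",
)

```text
time_s: 27.1
tcp_pos: [0.5201, 0.0445, 0.053]
ee_rot: [[-0.908, -0.151, 0.39], [-0.022, 0.949, 0.315], [-0.418, 0.278, -0.865]]
wrist_force: [-7.1, -2.9, 15.6]
gripper_width: 0.006
gripper_force: 8.5
```

```bash
python3 go.py|grep rel
```

```text
t 27.1 j [  9.785  17.948 -28.77  -41.683 -21.546 -58.234] rel Q: normal 0.0006 tang -0.0011 y -0.0004 Fn 17.3 Ft 0.3 Fy -1.8
```

>>> play_rows(
  commands=".029 .005 .015 0 0 0;.029 .005 .015 0 0 0;.029 .005 .015 0 0 0;0 0 0 0 0 0",
)

```text
time_s: 27.5
tcp_pos: [0.5226, 0.0449, 0.0542]
ee_rot: [[-0.909, -0.15, 0.39], [-0.022, 0.949, 0.315], [-0.417, 0.278, -0.865]]
wrist_force: [-6.8, -2.0, 14.2]
gripper_width: 0.007
gripper_force: 8.2
```

```bash
python3 go.py|grep rel
```

```text
t 27.5 j [  9.897  17.986 -28.53  -41.242 -21.66  -58.802] rel Q: normal 0.0005 tang 0.0017 y -0.0004 Fn 15.9 Ft 0.1 Fy -0.9
```

>>> play_rows(
  commands=".029 .005 .015 0 0 0;.029 .005 .015 0 0 0;.029 .005 .015 0 0 0;0 0 0 0 0 0",
)

```text
time_s: 27.9
tcp_pos: [0.525, 0.0453, 0.0554]
ee_rot: [[-0.909, -0.15, 0.389], [-0.022, 0.949, 0.315], [-0.417, 0.278, -0.866]]
wrist_force: [-7.6, -2.3, 14.6]
gripper_width: 0.011
gripper_force: 8.2
```

```bash
python3 go.py|grep rel
```

```text
t 27.9 j [ 10.01   18.025 -28.293 -40.805 -21.776 -59.359] rel Q: normal 0.0005 tang 0.0044 y -0.0004 Fn 16.6 Ft -0.5 Fy -1.1
```

>>> play_rows(
  commands="-.045 -.006 .09 0 0 0;-.075 -.01 .15 0 0 0;0 0 0 0 0 0;-.087 -.015 -.045 0 0 0;-.087 -.015 -.045 0 0 0;-.087 -.015 -.045 0 0 0;0 0 0 0 0 0;.045 .006 -.09 0 0 0;.045 .006 -.09 0 0 0;0 0 0 0 0 0;0 0 0 0 0 0",
)

```text
time_s: 29.0
tcp_pos: [0.5164, 0.0439, 0.0517]
ee_rot: [[-0.909, -0.149, 0.388], [-0.021, 0.949, 0.314], [-0.415, 0.278, -0.866]]
wrist_force: [-2.7, -0.3, 4.9]
gripper_width: 0.003
gripper_force: 2.6
```

```bash
python3 go.py|grep rel
```

```text
t 29.0 j [  9.754  17.839 -29.147 -41.879 -21.443 -58.04 ] rel Q: normal 0.0011 tang -0.0051 y -0.0004 Fn 5.7 Ft -0.2 Fy 0.1
```

>>> play_rows(
  commands=".015 .002 -.03 0 0 0;.015 .002 -.03 0 0 0;0 0 0 0 0 0;.029 .005 .015 0 0 0;.029 .005 .015 0 0 0;0 0 0 0 0 0",
)

```text
time_s: 29.6
tcp_pos: [0.5194, 0.0444, 0.0525]
ee_rot: [[-0.908, -0.151, 0.39], [-0.022, 0.949, 0.315], [-0.418, 0.278, -0.865]]
wrist_force: [-7.6, -1.4, 17.2]
gripper_width: 0.003
gripper_force: 9.7
```

```bash
python3 go.py|grep rel
```

```text
t 29.6 j [  9.735  17.949 -28.83  -41.842 -21.52  -58.029] rel Q: normal 0.0005 tang -0.0019 y -0.0004 Fn 18.8 Ft 0.8 Fy -0.2
```

>>> play_rows(
  commands=".029 .005 .015 0 0 0;.029 .005 .015 0 0 0;.029 .005 .015 0 0 0;.029 .005 .015 0 0 0;.029 .005 .015 0 0 0;0 0 0 0 0 0",
)

```text
time_s: 30.2
tcp_pos: [0.5236, 0.045, 0.0546]
ee_rot: [[-0.909, -0.15, 0.39], [-0.022, 0.949, 0.315], [-0.417, 0.278, -0.865]]
wrist_force: [-7.8, -3.2, 16.3]
gripper_width: 0.006
gripper_force: 9.3
```

```bash
python3 go.py|grep rel
```

```text
t 30.2 j [  9.928  18.012 -28.43  -41.102 -21.707 -58.974] rel Q: normal 0.0004 tang 0.0027 y -0.0004 Fn 18.3 Ft -0.0 Fy -2.0
```

>>> play_rows(
  commands=".029 .005 .015 0 0 0;.029 .005 .015 0 0 0;0 0 0 0 0 0;-.045 -.006 .09 0 0 0;-.075 -.01 .15 0 0 0;0 0 0 0 0 0;-.12 -.1 .25 0 0 0;-.2 -.2 .5 0 0 0;-.2 -.2 .5 0 0 0;-.15 -.1 .7 0 0 0;-.15 -.1 1 0 0 0;-.15 0 1 0 0 0;-.3 -.3 1 0 0 0;-.3 -.5 1 0 0 0;0 -1 .5 0 0 0;0 -1 0 0 0 0;0 -1 0 0 0 0;0 -1 0 0 0 0;0 0 0 0 0 0;0 0 0 0 0 0",
)

```text
time_s: 32.2
tcp_pos: [0.4738, -0.1206, 0.254]
ee_rot: [[-0.91, -0.147, 0.388], [-0.019, 0.949, 0.314], [-0.414, 0.278, -0.867]]
wrist_force: [0.3, 0.6, -0.1]
gripper_width: 0.003
gripper_force: 0.0
```

Run:
```python
from h import *
t0=cv2.imread("pics/top0.png");s0=cv2.imread("pics/side0.png")
q,e=cams.capture("top");p,d=cams.capture("side");cv2.imwrite("pics/top8.png",q);cv2.imwrite("pics/side8.png",p)
f=lambda a,u,v,w:cv2.resize(a[v:v+w*3//4,u:u+w],(400,300),interpolation=cv2.INTER_NEAREST)
cv2.imwrite("pics/m8.png",np.vstack([np.hstack([f(t0,324,252,40),f(q,324,252,40)]),np.hstack([f(s0,290,299,40),f(p,290,299,40)])]))
```

```text
(no output)
```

View pics/m8.png

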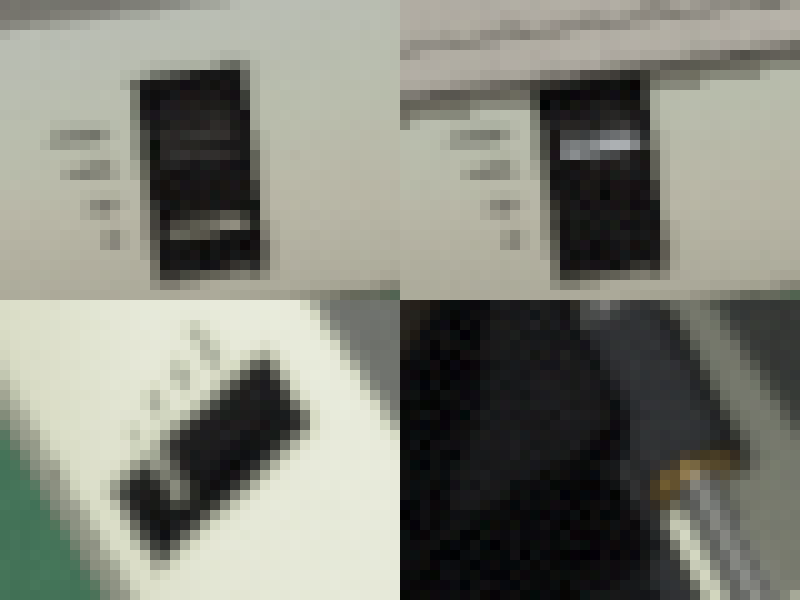

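The white index line on the wheel has moved up the slope in the top view, from crop row 229 to row 146, against four tick marks. I'll turn this into an angle.

Run:
```python
from h import *
from scipy.optimize import brentq
yw=np.radians(98.9);gy=np.array([np.cos(yw),np.sin(yw),0]);gx=np.array([gy[1],-gy[0],0]);G=np.c_[gx,gy,[0,0,1]];O=np.array([.5655,.2297,0])
def vv(f,u,dx=0,dz=0):
    C=np.array([-.0606+dx,-.1755,.0297+dz]);a=np.radians(35)-f
    return proj("top",O+G@(C+.026*np.array([-np.sin(a),0,np.cos(a)])))
V=[]
for nm in("top0","top8"):
    g=cv2.imread(f"pics/{nm}.png").max(2).astype(float)[262:278,341:348]
    w=np.clip(g-60,0,None); i=w.sum(1).argmax(); ww=w.copy(); ww[:max(0,i-1)]=0; ww[i+2:]=0
    v=262+(ww.sum(1)*np.arange(16)).sum()/ww.sum(); V.append(v); print(nm,v,w.sum(1).astype(int))
for dx,dz in((0,0),(.002,0),(-.002,0),(0,.002)):
    ph=[brentq(lambda f:vv(f,0,dx,dz)[1]-v,-1.0,.8) for v in V]; print(dx,dz,ph,"moved",ph[1]-ph[0])
```

```text
top0 274.1794871794872 [  0   0   0   0   0   0   0   0   0   0   0  51 314 142   0   0]
top8 266.0132450331126 [  0   0   0 204 635 218   0   0   0   0   0   0   0   0   0   0]
0 0 [-0.33680930413633675, 0.45041382012540343] moved 0.7872231242617402
0.002 0 [-0.4560805974967418, 0.3741684857656374] moved 0.8302490832623792
-0.002 0 [-0.2311324580528302, 0.5265685751372505] moved 0.7577010331900808
0 0.002 [-0.3515803963419015, 0.4393048092186829] moved 0.7908852055605844
```

>>> play_rows(
  commands="0 0 1 0 0 0;0 0 1 0 0 0;0 .3 1 0 0 0;0 .3 1 0 0 0;0 .3 1 0 0 0;0 .3 1 0 0 0;0 .3 1 0 0 0;0 .3 1 0 0 0;0 0 0 0 0 0;0 0 0 0 0 0;0 0 0 0 0 0",
)

```text
time_s: 33.4
tcp_pos: [0.4737, -0.0653, 0.493]
ee_rot: [[-0.91, -0.149, 0.386], [-0.022, 0.949, 0.315], [-0.413, 0.278, -0.867]]
wrist_force: [0.8, 0.5, 0.4]
gripper_width: 0.003
gripper_force: 0.0
```

```bash
cat > mk.py <<'E'
from h import *
from scipy.optimize import least_squares
q,e=cams.capture("top");p,d=cams.capture("side");cv2.imwrite("pics/top9.png",q);cv2.imwrite("pics/side9.png",p)
yw=np.radians(98.9);gy=np.array([np.cos(yw),np.sin(yw),0]);gx=np.array([gy[1],-gy[0],0]);G=np.c_[gx,gy,[0,0,1]];O=np.array([.5655,.2297,0])
def blob(f,u,v,w,h):
    g=cv2.imread(f"pics/{f}.png").max(2).astype(float)[v:v+h,u:u+w]; print(f);print(g.astype(int))
blob("side0",300,304,20,22);blob("side9",300,304,20,22)
f=lambda a,u,v,w:cv2.resize(a[v:v+w*3//4,u:u+w],(400,300),interpolation=cv2.INTER_NEAREST)
cv2.imwrite("pics/m9.png",np.hstack([f(cv2.imread("pics/side0.png"),290,299,40),f(p,290,299,40)]))
E
python3 mk.py
```

```text
side0
[[229 229 230 231 232 232 231 225 228 227 183 179 223 229 220 192 168 205
  229 234]
 [227 228 229 231 231 232 229 202 211 228 214 190 221 219 167 104  76 146
  219 233]
 [228 229 230 230 231 231 227 186 178 222 228 217 200 158  94  42  37  90
  183 226]
 [227 230 228 230 228 222 228 213 186 221 228 203 142  82  39  31  31  45
  120 218]
 [227 227 228 229 217 185 220 227 219 223 203 142  76  37  31  36  32  31
   74 180]
 [226 228 229 228 215 175 211 227 225 197 138  76  39  30  31  30  28  28
   43 112]
 [226 227 226 226 226 206 214 215 186 123  65  37  32  29  28  29  25  25
   30  53]
 [225 226 222 216 225 221 208 164 102  51  31  32  27  32  31  29  23  27
   26  46]
 [225 226 219 194 220 213 162  94  48  30  32  29  36  31  24  20  27  27
   51 104]
 [226 226 224 211 216 179 107  50  31  30  30  30  29  24  19  21  24  51
  108 180]
 [226 226 224 210 184 168 114  56  32  26  30  28  23  22  19  24  50 109
  180 223]
 [224 223 208 159 116 147 137  82  36  28  28  24  21  11  25  47 109 178
  222 232]
 [222 205 158  91  52  91 123 105  59  23  26  22  16  24  46 108 177 222

[... 1953 characters left out ...]
 229 237
  238 239]
 [216 149  72  36  26  28  25  28  20  21  18  30  66 134 191 229 238 239
  239 239]
 [227 198 115  45  33  22  24  21  17  20  32  73 139 204 231 238 238 240
  238 238]
 [229 225 153  74  36  30  24  23  25  37  87 165 210 231 237 239 239 239
  239 239]
 [226 228 199 113  47  30  23  23  42  90 173 225 236 237 238 237 239 240
  239 239]
 [218 229 224 154  78  35  27  50 109 174 224 235 238 237 238 238 238 239
  238 239]
 [201 226 228 201 136  70  47 109 184 225 235 236 237 237 238 238 237 238
  238 239]
 [180 210 226 227 199 118  98 177 226 234 237 236 237 237 237 238 238 238
  239 239]
 [160 179 221 229 227 175 178 223 234 236 236 237 237 237 236 238 237 238
  239 239]]
```

View pics/m9.png

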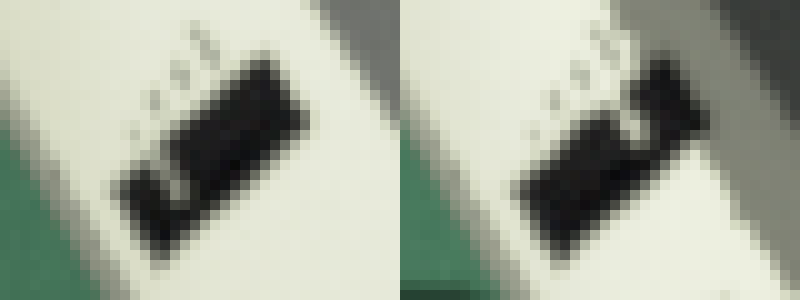

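The right half shows the index line now near (637,125) and the left half shows it earlier at (172,178). I'll fit the wheel angle from both cameras.

Run:
```python
from h import *
from scipy.optimize import least_squares
np.set_printoptions(precision=4,suppress=True)
yw=np.radians(98.9);gy=np.array([np.cos(yw),np.sin(yw),0]);gx=np.array([gy[1],-gy[0],0]);G=np.c_[gx,gy,[0,0,1]];O=np.array([.5655,.2297,0])
def cen(f,u,v,w,h,lo):
    g=cv2.imread(f"pics/{f}.png").max(2).astype(float)[v:v+h,u:u+w]; W=np.clip(g-lo,0,None); yy,xx=np.mgrid[:h,:w]; return np.array([u+(W*xx).sum()/W.sum(),v+(W*yy).sum()/W.sum()])
m={("top",0):cen("top0",341,272,7,5,60),("top",1):cen("top9",341,264,7,5,60),("side",0):np.array([306.6,316.3]),("side",1):np.array([312.5,311.0])}
print(m)
for i in(0,1):
    X,e=tri(m["top",i],m["side",i]);print("tri",G.T@(X-O),"miss",e)
def P(C,f):
    a=np.radians(35)-f;return O+G@(C+.026*np.array([-np.sin(a),0,np.cos(a)]))
def res(p): return np.concatenate([proj(n,P(p[:3],p[3]+i*p[4]))-m[n,i] for n in("top","side") for i in(0,1)]+[(p[:3]-[-.0606,-.1755,.0297])/.002*.5])
f=least_squares(res,[-.0606,-.1755,.0297,-.4,.7]);print(f.x,f.cost,f.fun)
for D in(.35,.7,1.05):
    g=least_squares(lambda q:res(np.r_[q,D]),f.x[:4]);print(D,g.x,g.cost,g.fun)
```

```text
{('top', 0): array([344.5128, 274.1795]), ('top', 1): array([343.9857, 266.0081]), ('side', 0): array([306.6, 316.3]), ('side', 1): array([312.5, 311. ])}
tri [-0.0815 -0.1753  0.043 ] miss 0.00017272328854694185
tri [-0.0654 -0.1761  0.0549] miss 0.0012590740429072765
[-0.0602 -0.1758  0.0292 -0.3638  0.778 ] 0.13287806130595142 [ 0.2185  0.057  -0.1873  0.2756  0.0284 -0.0559  0.2266 -0.1425  0.0925
 -0.0735 -0.1191]
0.35 [-0.0618 -0.176   0.0276 -0.0441] 9.377795320093947 [ 0.0992 -2.0551  0.1574  2.2975  1.5903 -1.7824 -1.3171  1.1848 -0.289
 -0.1275 -0.5243]
0.7 [-0.0608 -0.1759  0.0287 -0.2878] 0.39762558208506393 [ 0.2201 -0.2799 -0.1253  0.5767  0.2572 -0.4189  0.0104  0.1014 -0.0481
 -0.0891 -0.2407]
1.05 [-0.0576 -0.1755  0.0318 -0.6982] 2.503649332721881 [ 0.0779  0.8137 -0.3741 -0.311  -0.3378  1.3833  0.546  -0.9739  0.7491
  0.0062  0.5169]
```

Run:
```python
from h import *
for f in("top0","top9"):
    h=cv2.cvtColor(cv2.imread(f"pics/{f}.png"),cv2.COLOR_BGR2HSV);k=(abs(h[...,0].astype(int)-107)<10)&(h[...,1]>90);k[:,:380]=0;k[:280]=0;k[:,450:]=0;k[360:]=0
    print(f,k.sum(),np.argwhere(k).mean(0))
print(r.sense()["wrist_force"]); print(r.finish_job())
```

```text
top0 1321 [324.3656321  407.62906889]
top9 10 [289.3 413.3]
[-0.20250625  0.13612094 -0.1320235 ]
the job is handed in; nothing more can be done
None
```

The job is handed in: the lamp is hooked and pressed home, and the wheel index fits two clicks up best (about 0.78 rad measured against 0.70). I did not see the catch itself, and my last check on the mug failed because the arm hid it; the pots and other items were not re-measured.

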